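Pack the free end of the vice jaws

ROBOT

A 6-joint arm with a two-finger parallel gripper is mounted at the origin on the work surface. World frame = base frame: x ahead of the robot, y to its left, z up, the work surface at z = 0. Lengths are in m, angles in degrees, forces in N, time in s.
With the tool pointing down it reaches from about 0.35 to 0.875 m from the base axis. Payload 4.2 kg.
Tool frame: the origin (TCP) lies midway between the tips of the shut fingers; the grasp point (between the pads) lies 19 mm behind it; z points along the fingers, y is the direction in which the jaws open and shut (so a half turn about z gives the same grasp; the last joint's range is limited). The gripper opens to 87 mm and grips with 3 to 60 N. Pads are 19 mm wide; open, the fingers measure 117 mm over their backs; the gripper's body (75 mm by 190 mm) begins 51 mm behind the grasp point.
Start: joints at [83.056, 22.042, 0.453, 0, -68.411, -14.817], TCP at [0.232, 0.58, 0.223] pointing down, gripper open.
Joint ranges: [-179.83, 179.83], [-69.29, 118.12], [-61.27, 80.66], [-181.25, 117.63], [-171.15, -9.14], [-177.46, 177.46]. Speed limits (degrees/s): [159.86, 159.86, 180, 180, 180, 180].

INTERFACE

Orientations are given as a 3x3 rotation matrix whose columns are the frame's x, y, z axes.
In Python, from station import sense, capture, calibration, finish_job gives the robot as it stands.
- The arm moves only by the tool carry_out, never from a script. Its argument "commands" is one flat list of numbers, 6 for each row, row after row: the shift along the tool's x, y, z in mm, then the turn, a rotation vector about the tool's x, y, z in rad. A call has 1 to 5 rows; each row shifts and turns the pose as measured when the row begins, along the tool's axes as they then stand; what a row does not reach is not made up. A row lasts 1/8 s, in which the tool goes at most 62.5 mm and 10.7 degrees, less where a joint would pass 70% of its speed; a pose out of reach is approached as far as the arm can. A call is refused whole if a number of a shift passes 62.5 or a number of a turn 0.188, either way. A call with a gripper value outside its range is refused whole. "grip" is the finger opening in mm, from 0 to 87, set as the call begins (left out, the last holds). The fingers move at their own pace and stop on an object; the grip force is fixed at half the most. Time passes only in rows, so rows that do not move let the fingers close. It gives the time, the measured TCP pose, the force and the opening at its end, in the units of the state.
- sense(): the state, without advancing time (a new reading comes with each control period).
- capture(name): name is "scene" or "side" or "wrist"; returns the picture (400x640x3 uint8, red, green, blue); there is no depth.
- calibration(name): a dict with "fx", "fy", "cx", "cy" (pixels), "dist" ([k1, k2, p1, p2, k3] as OpenCV has them; the pictures are not rectified), "rvec" (rotation vector, rad) and "tvec" (3), from world to camera coordinates, as OpenCV has them. Camera axes: x right, y down, z forward; pixel columns grow to the right and rows downward; lengths in m; the calibration is good to about 2 mm. A picture is of the moment at which its call begins: read the wrist's pose just before it. calibration takes no time and is no camera call; for the wrist camera it gives the pose at the moment of the call.
- finish_job(): hands the job in, once; it reports no verdict.
The state is a dict: "time_s": time; "joints": joint angles; "joint_velocities": joint speeds; "effort": joint torques, N m; "tcp_pos": TCP position; "ee_rot": TCP orientation; "wrist_force": force on the tool from outside, world axes, zero at the start; "moment": the same for the moment, N m; "gripper_width": opening from 0.0 (shut) to 1.0 (fully open).
Only numpy, scipy, OpenCV 4.12 (cv2) and the standard library are available. Lean on these libraries where they do the work, as an engineer would, in place of code of your own. Each camera call takes 0.05 s, during which the arm holds its last target.

TASK

A short bar is nipped at one end of the drill vice's jaws; stop the jaw from racking by packing the free end. Try the steel spacers from the rack in that gap, find the thickest one that goes in, leave it fully home there, hanging by its pins on both jaw tops, and then swing the cam lever all the way over to lock the vice. Hang every other spacer back on the rack, drop none, and do not disturb the other things on the bench.

Things in the scene. Friction and masses are not known exactly. Their poses are not given: they have to be found in the camera images.
- vice: Cam-action drill vice, bolted down, 185 x 250 mm. Origin on the bench; z up, x along the jaw faces, y the closing direction. Cam jaw: y -32 to 0 mm, face at y = 0 (lever open). Rear jaw: bolted to the ways, 34 mm thick, face at y = +gap; the gap is 9 to 23 mm, other every time and not told. Both jaws span x -80 to +80 mm, tops 90 mm above the bench; bed at 45 mm. Cam lever at the -y end.
- workpiece (a point): Middle of the top of the short steel bar nipped between the jaws: it fills the gap from vice x = -75 to -31 mm, top 2 mm below the jaw tops. The rest of the gap, x = -31 to +80 mm, is empty. This point is fixed to the vice at x = -53, y = +4, z = 88 mm.
- slot (a point): Where the spacer goes: on the top inner edge of the cam jaw (vice x = +50, y = 0, z = 90 mm), middle of the jaws' free end; axes as vice, so the gap lies on its +y side. A spacer fully home here has its pins lying on both jaw tops, its origin level with this point. With the lever open neither jaw yields to a push of 10 N from within the gap.
- lever (a joint): Cam lever, rad, about an upright pivot at vice x = 0, y = -88 mm. 0 = open (points to 230 degrees in the vice's xy plane, towards -x -y; starts here). Swings counter-clockwise seen from above to its stop at 1.4 = locked (310 degrees, +x -y). Stays where left; 4 to 9 N at the handle. It swings the cam jaw's free end in through a spring pack, so it reaches its stop with any spacer or none.
- lever_grip (a point): Centre of the upright black handle on the lever's end: 20 mm in diameter, 50 mm tall, 102 mm from the pivot, centre 113 mm and top 138 mm above the bench. The flat lever bar below it lies 80 to 90 mm above the bench.
- jaw (a joint): How far the cam jaw is held back against its spring pack by what it clamps, rad, negative; 0 with the lever open. Locking the lever swings the jaw out of square by 0.13 rad, about vice x = -31, y = 0, free (+x) end towards the rear jaw, unless a spacer stops it: the racking left is 0.13 + this value, about 0.01 + c/100 rad with a spacer c mm thinner than the gap.
- rack: Wooden rack, 270 x 100 mm, fixed to the bench, origin on the bench at its centre. Two steel rails run along its x (x = -115 to +115 mm, |y| = 14 to 32 mm, tops 62 mm above the bench; 28 mm free between them); the end blocks rise to 72 mm. The four spacers hang between the rails, anywhere along them, pins on the rails.
- spacer8: Plain steel plate, 8 mm thick (its y), 44 mm wide (x), 70 mm tall (z), about 212 g, with two steel cross-pins (6 mm in diameter, 48 mm long along y, at x = -17 and +17 mm) to hang it by. Origin: plate centre, level with the pins' underside; plate 30 mm below to 40 mm above it, pins 0 to 6 mm above. Starts upright on the rack, x along the rails, in any order.
- spacer12: Plain steel plate, 12 mm thick (its y), 44 mm wide (x), 70 mm tall (z), about 308 g, with two steel cross-pins (6 mm in diameter, 48 mm long along y, at x = -17 and +17 mm) to hang it by. Origin: plate centre, level with the pins' underside; plate 30 mm below to 40 mm above it, pins 0 to 6 mm above. Starts upright on the rack, x along the rails, in any order.
- spacer16: Plain steel plate, 16 mm thick (its y), 44 mm wide (x), 70 mm tall (z), about 404 g, with two steel cross-pins (6 mm in diameter, 48 mm long along y, at x = -17 and +17 mm) to hang it by. Origin: plate centre, level with the pins' underside; plate 30 mm below to 40 mm above it, pins 0 to 6 mm above. Starts upright on the rack, x along the rails, in any order.
- spacer20: Plain steel plate, 20 mm thick (its y), 44 mm wide (x), 70 mm tall (z), about 500 g, with two steel cross-pins (6 mm in diameter, 48 mm long along y, at x = -17 and +17 mm) to hang it by. Origin: plate centre, level with the pins' underside; plate 30 mm below to 40 mm above it, pins 0 to 6 mm above. Starts upright on the rack, x along the rails, in any order.
- jar: Bystander: closed glass jar, 52 mm across, 75 mm tall. Origin at its underside.
- screwdriver: Bystander: screwdriver, 200 mm, lying. Origin at its underside.
- hammer: Bystander: hammer, 280 mm, lying. Origin at its underside.
- wrench: Bystander: wrench, 170 mm, lying. Origin at its underside.
- spraycan: Bystander: upright spray can, 52 mm across, 150 mm tall. Origin at its underside.
- offcut: Bystander: wood offcut, 90 x 50 x 30 mm. Origin at its underside.
- square: Bystander: try square lying flat, wooden stock 100 mm, steel blade 130 mm.
- mug: Bystander: mug, 78 mm across, 90 mm tall. Origin at its underside.
Mind the look-alikes: they are no part of the job. What is shaped like the spacer8 but red or yellow is not meant.

How it is judged (in metres and radians):
At the end, for the whole second after the job is handed in: One spacer fully home at slot (15 mm along the jaws, 4 mm in height, upright to 0.15 rad), the other three hanging on the rack's rails, lever at its stop (over 1.32 rad), cam jaw racked by less than 0.058 rad (jaw under -0.072: spacer at most about 5 mm thinner than the gap), all at rest (((x of spacer8 in the frame of slot between -0.015 and 0.015 m and y of spacer8 in the frame of slot between 0 and 0.02 m and z of spacer8 in the frame of slot between -0.004 and 0.004 m and angle between spacer8's own z axis and vertical below 0.15 rad) or (x of spacer12 in the frame of slot between -0.015 and 0.015 m and y of spacer12 in the frame of slot between 0 and 0.02 m and z of spacer12 in the frame of slot between -0.004 and 0.004 m and angle between spacer12's own z axis and vertical below 0.15 rad) or (x of spacer16 in the frame of slot between -0.015 and 0.015 m and y of spacer16 in the frame of slot between 0 and 0.02 m and z of spacer16 in the frame of slot between -0.004 and 0.004 m and angle between spacer16's own z axis and vertical below 0.15 rad) or (x of spacer20 in the frame of slot between -0.015 and 0.015 m and y of spacer20 in the frame of slot between 0 and 0.02 m and z of spacer20 in the frame of slot between -0.004 and 0.004 m and angle between spacer20's own z axis and vertical below 0.15 rad)) and ((x of spacer8 in the frame of slot between -0.015 and 0.015 m and y of spacer8 in the frame of slot between 0 and 0.02 m and z of spacer8 in the frame of slot between -0.004 and 0.004 m and angle between spacer8's own z axis and vertical below 0.15 rad) or (x of spacer8 in the frame of rack between -0.115 and 0.115 m and y of spacer8 in the frame of rack between -0.014 and 0.014 m and z of spacer8 in the frame of rack between 0.058 and 0.066 m and angle between spacer8's own z axis and vertical below 0.15 rad)) and ((x of spacer12 in the frame of slot between -0.015 and 0.015 m and y of spacer12 in the frame of slot between 0 and 0.02 m and z of spacer12 in the frame of slot between -0.004 and 0.004 m and angle between spacer12's own z axis and vertical below 0.15 rad) or (x of spacer12 in the frame of rack between -0.115 and 0.115 m and y of spacer12 in the frame of rack between -0.014 and 0.014 m and z of spacer12 in the frame of rack between 0.058 and 0.066 m and angle between spacer12's own z axis and vertical below 0.15 rad)) and ((x of spacer16 in the frame of slot between -0.015 and 0.015 m and y of spacer16 in the frame of slot between 0 and 0.02 m and z of spacer16 in the frame of slot between -0.004 and 0.004 m and angle between spacer16's own z axis and vertical below 0.15 rad) or (x of spacer16 in the frame of rack between -0.115 and 0.115 m and y of spacer16 in the frame of rack between -0.014 and 0.014 m and z of spacer16 in the frame of rack between 0.058 and 0.066 m and angle between spacer16's own z axis and vertical below 0.15 rad)) and ((x of spacer20 in the frame of slot between -0.015 and 0.015 m and y of spacer20 in the frame of slot between 0 and 0.02 m and z of spacer20 in the frame of slot between -0.004 and 0.004 m and angle between spacer20's own z axis and vertical below 0.15 rad) or (x of spacer20 in the frame of rack between -0.115 and 0.115 m and y of spacer20 in the frame of rack between -0.014 and 0.014 m and z of spacer20 in the frame of rack between 0.058 and 0.066 m and angle between spacer20's own z axis and vertical below 0.15 rad)) and value of joint lever above 1.32 rad and value of joint jaw below -0.072 rad and linear speed of each of spacer8, spacer12, spacer16, spacer20 below 0.02 m/s); the robot touches nothing.
It fails at once if a spacer is dropped on the bench or laid down (height (world z) of any of spacer8, spacer12, spacer16, spacer20 below 0.045 m or angle between any of spacer8, spacer12, spacer16, spacer20's own z axis and vertical above 0.9 rad).
It fails at once if a bystander is moved by more than 30 mm or knocked over (distance of any of jar, screwdriver, hammer, wrench, spraycan, offcut, square, mug from where it was at the start of the episode above 0.03 m or angle between any of jar, spraycan, mug's own z axis and vertical above 0.6 rad).
It also fails if it takes over 72 s, if anything falls off the work surface, if the arm or the gripper's body presses on something with over 40 N, if the wrist force passes 120 N, or if a joint passes its speed limit or range.

## Working session

There is one attempt and no reset: what is moved stays moved. The work goes in short steps, Python scripts to look and compute and a tool call to move; the robot and the scene stay as the last step left them, time stands still between calls to the robot, and variables do not carry over. Pictures are saved under pics/ and viewed, and the job is handed in when it is done.

Besides the shell and the picture viewer there is one more tool, called after ">>>" by a JSON object that holds its "api" and its "payload", one argument or row to a line. carry_out: Moves the arm, as the interface text tells. Its arguments: {"type":"object","properties":{"commands":{"type":"array"},"grip":{"type":"number"}},"required":["commands"]}

```bash
ls; mkdir -p pics; python3 - <<'E'
from station import *
import cv2
for n in ["scene","side","wrist"]:
    im=capture(n); cv2.imwrite(f"pics/{n}0.png",im[:,:,::-1])
    c=calibration(n); print(n,c)
print(sense())
E
```

```text
pics
scene {'fx': 400.66030319480257, 'fy': 400.66030319480257, 'cx': 321.009771529065, 'cy': 197.8491997439236, 'dist': array([-0.05881675,  0.        ,  0.        ,  0.        ,  0.        ]), 'rvec': array([ 2.42802009,  0.90171296, -0.28378471]), 'tvec': array([-0.47960296, -0.2743709 ,  1.30533363])}
side {'fx': 408.7938180807513, 'fy': 408.7938180807513, 'cx': 313.9040781131411, 'cy': 199.20073992029762, 'dist': array([-0.09934884,  0.        ,  0.        ,  0.        ,  0.        ]), 'rvec': array([ 0.99179599, -2.52187702,  0.96276653]), 'tvec': array([0.42355562, 0.37291498, 0.91019252])}
wrist {'fx': 337.5441415222193, 'fy': 337.5441415222193, 'cx': 314.72164555401787, 'cy': 201.5229297395981, 'dist': array([-0.07000398,  0.        ,  0.        ,  0.        ,  0.        ]), 'rvec': array([-1.6735583 ,  2.47196624,  0.30479657]), 'tvec': array([ 0.62468304, -0.03055075,  0.39067688])}
{'time_s': 0.15, 'joints': array([ 8.30570220e+01,  2.20823559e+01,  3.97597165e-01, -2.01622843e-02,
       -6.84123619e+01, -1.48148605e+01]), 'joint_velocities': array([ 0.00611556, -0.20932906,  0.28935644,  0.05969491, -0.07514674,
       -0.03024038]), 'effort': array([-6.13666089e-04, -3.91052163e+01,  1.87587315e+01,  4.22242865e+00,
        1.23637891e-02, -1.42736881e-04]), 'tcp_pos': array([0.23151411, 0.58004497, 0.22169272]), 'ee_rot': array([[ 9.28710776e-01, -3.70804548e-01, -5.29715694e-04],
       [-3.70804908e-01, -9.28709330e-01, -1.64306899e-03],
       [ 1.17305548e-04,  1.72235706e-03, -9.99998510e-01]]), 'wrist_force': array([ 0.76103408,  0.19827138, -0.39401148]), 'moment': array([-0.03127969, -0.00616102,  0.0281445 ]), 'gripper_width': 1.000552984110312}
```

View pics/scene0.png

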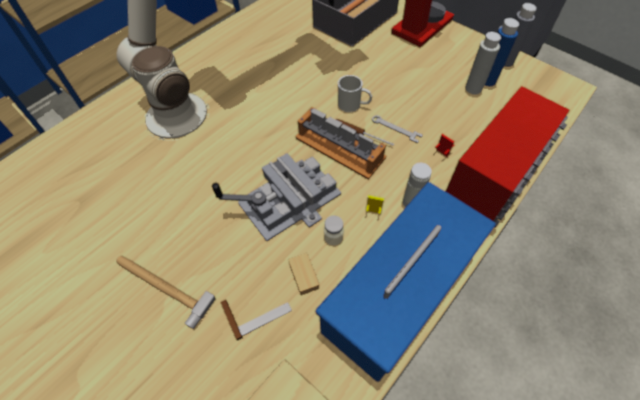

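View pics/side0.png

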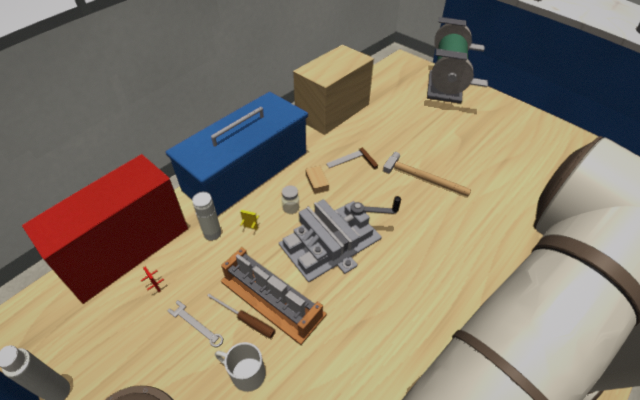

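View pics/wrist0.png

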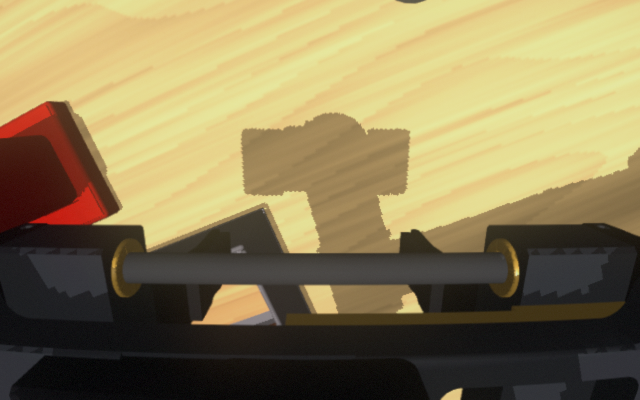

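The scene view (vice about 290,195; rack about 340,140; red look-alike 444,146; yellow look-alike 375,205) shows everything. I'll crop closer and set up ray helpers.

```bash
cat > h.py <<'E'
import numpy as np, cv2
from station import *
def ray(c,uv):
    K=np.array([[c['fx'],0,c['cx']],[0,c['fy'],c['cy']],[0,0,1]])
    p=cv2.undistortPoints(np.array([[uv]],float),K,np.array(c['dist'])).ravel()
    R=cv2.Rodrigues(np.array(c['rvec']))[0]; o=-R.T@np.array(c['tvec']); d=R.T@np.array([p[0],p[1],1]); return o,d
def onz(c,uv,z):
    o,d=ray(c,uv); return o+d*(z-o[2])/d[2]
def proj(c,P):
    K=np.array([[c['fx'],0,c['cx']],[0,c['fy'],c['cy']],[0,0,1]])
    return cv2.projectPoints(np.array(P,float).reshape(-1,1,3),np.array(c['rvec']),np.array(c['tvec']),K,np.array(c['dist']))[0].reshape(-1,2)
E
python3 - <<'E'
import cv2
from h import *
def crop(n,x,y,w,h,s):
    im=cv2.imread(f"pics/{n}0.png")[y:y+h,x:x+w]; cv2.imwrite(f"pics/{n}0c.png",cv2.resize(im,None,fx=s,fy=s,interpolation=cv2.INTER_CUBIC))
crop("scene",200,90,200,150,4)
crop("side",210,180,200,150,4)
cs,cd=calibration("scene"),calibration("side")
for n,c,pts in [("scene",cs,[(290,195),(340,140)]),("side",cd,[(330,235),(272,290)])]:
    for p in pts: print(n,p,onz(c,p,.07).round(3))
E
```

```text
scene (290, 195) [ 0.543 -0.015  0.07 ]
scene (340, 140) [0.522 0.214 0.07 ]
side (330, 235) [0.493 0.031 0.07 ]
side (272, 290) [0.485 0.246 0.07 ]
```

View pics/scene0c.png

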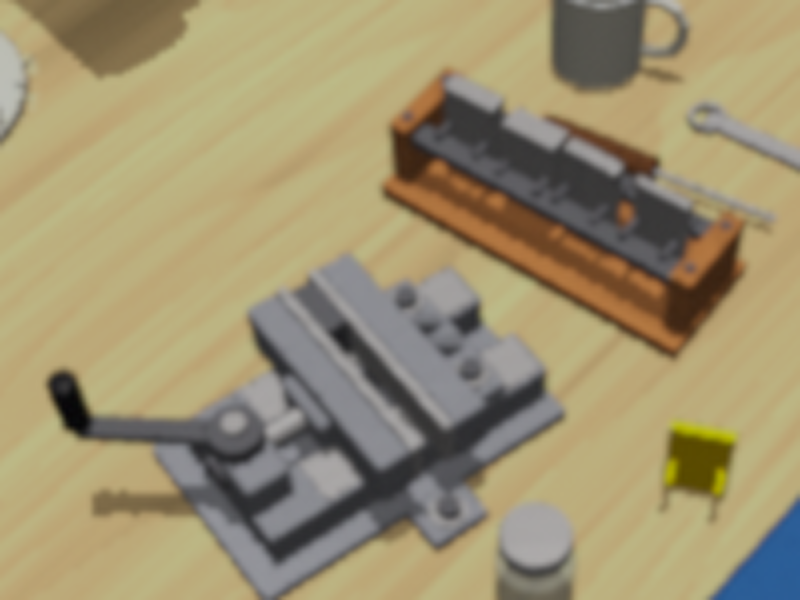

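View pics/side0c.png

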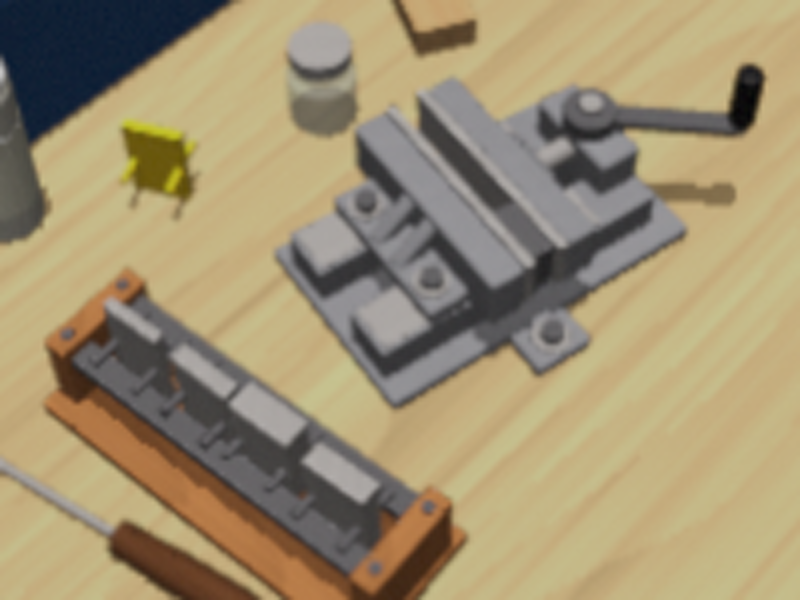

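```bash
python3 - <<'E'
from h import *
cs,cd=calibration("scene"),calibration("side")
f=lambda p:(200+p[0]/4,90+p[1]/4)
g=lambda p:(210+p[0]/4,180+p[1]/4)
print("vice jaws scene")
for p in [(250,312),(385,465),(345,256),(482,405)]: print(onz(cs,f(p),.09).round(3))
print("side")
for p in [(360,125),(525,290-15),(452,80),(600,225)]: print(onz(cd,g(p),.09).round(3))
print("rack blocks"); 
for p in [(447,70),(395,122),(740,218),(690,270)]: print(onz(cs,f(p),.072).round(3))
for p in [(130,270),(50,340),(440,490),(375,580)]: print(onz(cd,g(p),.072).round(3))
print("handle top",onz(cs,f((63,378)),.138),onz(cd,g((750,72)),.138))
s=sense();c=calibration("wrist");R=cv2.Rodrigues(c['rvec'])[0];o=-R.T@c['tvec']
print("cam in tool",s['ee_rot'].T@(o-s['tcp_pos']),"\naxes",s['ee_rot'].T@R.T)
E
```

```text
vice jaws scene
[ 0.438 -0.009  0.09 ]
[ 0.588 -0.038  0.09 ]
[0.453 0.067 0.09 ]
[0.604 0.035 0.09 ]
side
[0.595 0.038 0.09 ]
[0.434 0.055 0.09 ]
[ 0.577 -0.034  0.09 ]
[ 0.424 -0.007  0.09 ]
rack blocks
[0.375 0.258 0.072]
[0.381 0.193 0.072]
[0.63  0.283 0.072]
[0.632 0.222 0.072]
[0.629 0.214 0.072]
[0.625 0.283 0.072]
[0.38  0.193 0.072]
[0.369 0.259 0.072]
handle top [ 0.41734223 -0.14105199  0.138     ] [ 0.4103024  -0.13955236  0.138     ]
cam in tool [ 0.06630489 -0.0009712  -0.16273726] 
axes [[-2.91078230e-04 -9.69536351e-01 -2.44947298e-01]
 [ 9.99999231e-01 -5.77541055e-04  1.09766077e-03]
 [-1.20568914e-03 -2.44946790e-01  9.69535774e-01]]
```

```bash
cat > plan.py <<'E'
import sys,numpy as np
from scipy.spatial.transform import Rotation as Ro
from station import sense
def plan(target,yaw,n=None,s=None):
    s=s or sense(); p=np.array(s['tcp_pos']); R=Ro.from_matrix(s['ee_rot'])
    y=np.radians(yaw); x=np.array([np.cos(y),np.sin(y),0]); z=np.array([0,0,-1.]); T=Ro.from_matrix(np.column_stack([x,np.cross(z,x),z]))
    d=np.array(target)-p; rv=(R.inv()*T).as_rotvec()
    n=n or int(max(np.ceil(np.linalg.norm(d)/.055),np.ceil(np.linalg.norm(rv)/.17),1))
    print("n",n,"d_mm",(d*1000).round(1))
    for i in range(n):
        print((R.inv().apply(d/n)*1000).round(1).tolist()+(rv/n).round(4).tolist()); R=R*Ro.from_rotvec(rv/n)
if __name__=="__main__":
    a=[float(v) for v in sys.argv[1:]]; plan(a[:3],a[3],int(a[4]) if len(a)>4 else None)
E
python3 plan.py .44 .125 .25 0
```

```text
n 10 d_mm [ 208.5 -455.    28.3]
[36.2, 34.5, -2.8, 0.0002, 0.0, -0.038]
[34.9, 35.9, -2.8, 0.0002, 0.0, -0.038]
[33.5, 37.2, -2.8, 0.0002, 0.0, -0.038]
[32.1, 38.4, -2.8, 0.0002, 0.0, -0.038]
[30.6, 39.6, -2.8, 0.0002, 0.0, -0.038]
[29.1, 40.8, -2.8, 0.0002, 0.0, -0.038]
[27.5, 41.8, -2.8, 0.0002, 0.0, -0.038]
[25.9, 42.8, -2.8, 0.0002, 0.0, -0.038]
[24.2, 43.8, -2.8, 0.0002, 0.0, -0.038]
[22.6, 44.7, -2.8, 0.0002, 0.0, -0.038]
```

>>> {"api": "carry_out", "payload": {
  "commands": [36, 34.5, -3, 0, 0, -0.038, 35, 36, -3, 0, 0, -0.038, 33.5, 37, -3, 0, 0, -0.038, 32, 38.5, -3, 0, 0, -0.038, 30.5, 39.5, -3, 0, 0, -0.038]
}}

```text
time_s: 0.78
tcp_pos: [0.3371, 0.3484, 0.2346]
ee_rot: [[0.984, -0.178, -0.002], [-0.178, -0.984, -0.006], [-0.001, 0.006, -1.0]]
wrist_force: [0.7, 0.3, 1.1]
gripper_width: 1.001
```

>>> {"api": "carry_out", "payload": {
  "commands": [29, 41, -3, 0, 0, -0.038, 27.5, 42, -3, 0, 0, -0.038, 26, 43, -3, 0, 0, -0.038, 24, 44, -3, 0, 0, -0.038, 22.5, 44.5, -3, 0, 0, -0.038]
}}

```text
time_s: 1.4
tcp_pos: [0.4457, 0.1136, 0.2511]
ee_rot: [[1.0, 0.02, -0.002], [0.02, -1.0, -0.006], [-0.002, 0.006, -1.0]]
wrist_force: [0.4, 0.9, 0.5]
gripper_width: 0.997
```

```bash
python3 plan.py .44 .125 .25 0
```

```text
n 1 d_mm [-5.7 11.4 -1.1]
[-5.4, -11.5, 1.0, 0.0058, 0.002, 0.0198]
```

>>> {"api": "carry_out", "payload": {
  "commands": [-5, -11, 1, 0, 0, 0.02, 0, 0, 0, 0, 0, 0]
}}

```text
time_s: 1.65
tcp_pos: [0.4413, 0.1206, 0.2498]
ee_rot: [[1.0, -0.008, -0.003], [-0.008, -1.0, -0.006], [-0.003, 0.006, -1.0]]
wrist_force: [0.8, 0.1, -0.3]
gripper_width: 0.998
```

```bash
python3 - <<'E'
from h import *
import pickle
s=sense();c=calibration("wrist");im=capture("wrist");cv2.imwrite("pics/w1.png",im[:,:,::-1])
pickle.dump((s,c),open("w1.pkl","wb"));print(s['tcp_pos'])
E
```

```text
[0.44129232 0.12063739 0.24977013]
```

View pics/w1.png

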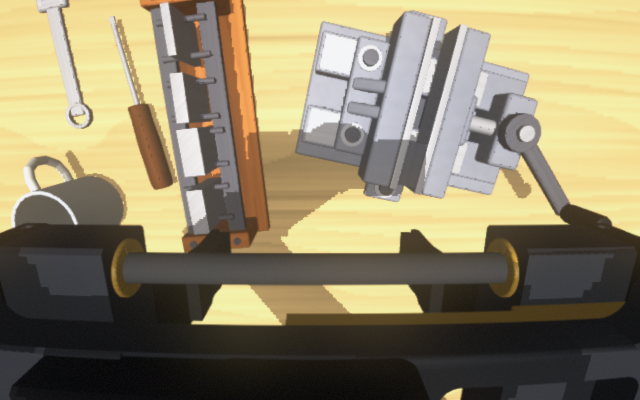

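```bash
python3 - <<'E'
import cv2
im=cv2.imread("pics/w1.png")
for n,(x,y,w,h,s) in {"a":(340,0,200,210,3),"b":(130,0,140,250,3)}.items():
    im2=cv2.resize(im[y:y+h,x:x+w],None,fx=s,fy=s,interpolation=cv2.INTER_CUBIC)
    cv2.imwrite(f"pics/w1{n}.png",im2[:600])
E
```

```text
(no output)
```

View pics/w1a.png

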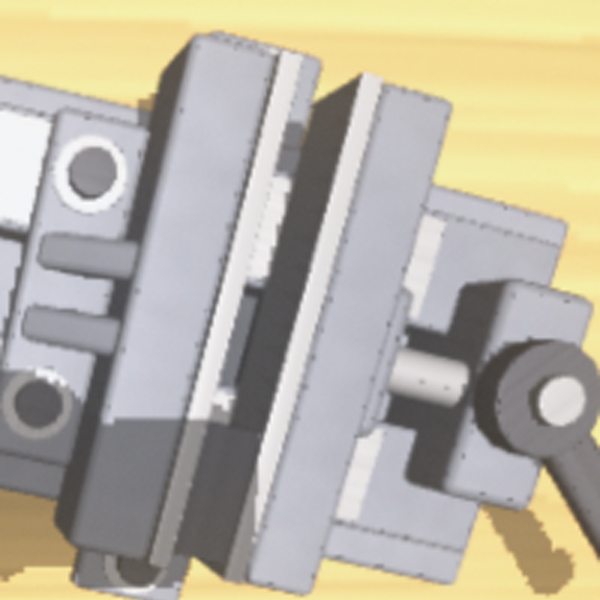

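View pics/w1b.png

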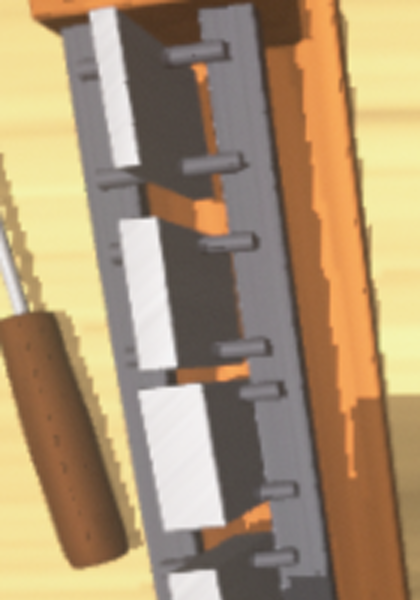

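```bash
python3 - <<'E'
import cv2
im=cv2.imread("pics/w1.png")
for r in (40,60,80,100,120,130): print(r,"cols402+:",im[r,402:470].mean(1).round().astype(int).tolist())
E
```

```text
40 cols402+: [203, 202, 204, 205, 203, 203, 203, 203, 203, 204, 205, 203, 202, 201, 200, 200, 199, 198, 196, 195, 195, 195, 188, 168, 129, 120, 213, 232, 231, 230, 230, 228, 225, 192, 163, 163, 165, 167, 173, 174, 147, 106, 88, 86, 86, 88, 86, 87, 86, 85, 85, 84, 85, 91, 143, 224, 228, 227, 226, 226, 223, 208, 177, 170, 171, 191, 196, 196]
60 cols402+: [202, 201, 201, 200, 200, 200, 199, 199, 195, 197, 196, 193, 194, 193, 194, 192, 191, 187, 166, 123, 120, 228, 234, 231, 230, 229, 227, 224, 224, 232, 232, 232, 229, 225, 188, 128, 96, 85, 86, 86, 85, 84, 84, 85, 84, 83, 82, 83, 105, 173, 228, 229, 227, 226, 224, 221, 177, 156, 171, 186, 191, 193, 192, 191, 192, 191, 191, 191]
80 cols402+: [198, 199, 200, 200, 199, 198, 198, 198, 196, 197, 195, 195, 186, 165, 138, 158, 221, 234, 231, 229, 229, 227, 229, 231, 233, 235, 234, 235, 233, 228, 140, 90, 85, 83, 84, 85, 84, 85, 82, 83, 80, 82, 86, 135, 208, 230, 228, 226, 225, 223, 221, 169, 161, 155, 191, 194, 194, 195, 195, 193, 193, 194, 192, 192, 193, 192, 191, 191]
100 cols402+: [199, 200, 198, 199, 198, 198, 196, 186, 161, 105, 142, 236,
[... 249 characters left out ...]
, 191, 191, 189]
120 cols402+: [197, 196, 181, 155, 131, 206, 237, 238, 234, 231, 229, 226, 188, 140, 126, 125, 123, 118, 82, 72, 79, 82, 82, 83, 83, 81, 82, 84, 82, 82, 83, 83, 115, 192, 232, 231, 227, 226, 223, 208, 173, 164, 172, 190, 196, 197, 196, 196, 197, 196, 196, 196, 196, 196, 194, 194, 194, 193, 193, 192, 190, 190, 189, 180, 169, 184, 186, 171]
130 cols402+: [172, 138, 165, 226, 239, 237, 233, 230, 228, 220, 216, 215, 210, 191, 181, 166, 125, 91, 82, 82, 83, 83, 82, 83, 83, 81, 82, 81, 83, 102, 176, 234, 233, 229, 227, 224, 213, 181, 166, 178, 191, 196, 197, 197, 197, 196, 196, 195, 193, 192, 192, 191, 190, 190, 190, 189, 188, 187, 188, 187, 182, 174, 183, 185, 165, 153, 152, 129]
```

```bash
python3 - <<'E'
from h import *
import pickle
s,c=pickle.load(open("w1.pkl","rb"))
rear=np.array([onz(c,p,.09)[:2] for p in [(435.3,40),(420,100),(414.5,120)]])
cam=np.array([onz(c,p,.09)[:2] for p in [(456,40),(450.7,60),(445.3,80),(440,100),(434.5,120),(432,130)]])
m=cam.mean(0);u=np.linalg.svd(cam-m)[2][0];u*=np.sign(u[0]);n=np.array([-u[1],u[0]])
print("x ax deg",np.degrees(np.arctan2(u[1],u[0])),"cam resid",((cam-m)@n*1e3).round(2),"gap mm",((rear-m)@n*1e3).round(2))
f=lambda p:(340+p[0]/3,p[1]/3)
for nme,p,z in [("rear +x in",(300,57),.09),("cam +x in",(365,75),.09),("cam +x out",(450,100),.09),("rear+x out",(205,35),.09),("rear -x out",(62,535),.09),("rear -x in",(160,563),.09),("cam -x in",(245,580),.09),("cam -x out",(305,595),.09)]:
    q=onz(c,f(p),z); d=q[:2]-m; print(nme,q.round(4),"along",(d@u*1e3).round(1),"n",(d@n*1e3).round(1))
print(m)
E
```

```text
x ax deg -12.19213434586803 cam resid [-0.06 -0.01  0.08  0.02  0.09 -0.13] gap mm [18.58 18.53 18.79]
rear +x in [0.593  0.0071 0.09  ] along 57.8 n 19.1
cam +x in [ 0.5884 -0.0132  0.09  ] along 57.6 n -1.7
cam +x out [ 0.582  -0.0403  0.09  ] along 57.1 n -29.5
rear+x out [0.5986 0.036  0.09  ] along 57.2 n 48.5
rear -x out [0.4487 0.0756 0.09  ] along -97.7 n 55.6
rear -x in [0.4391 0.0432 0.09  ] along -100.2 n 21.9
cam -x in [0.4332 0.0146 0.09  ] along -100.0 n -7.3
cam -x out [ 0.4279 -0.006   0.09  ] along -100.8 n -28.6
[0.53247144 0.00062984]
```

```bash
python3 plan.py .35 .215 .22 6
```

```text
n 3 d_mm [-91.3  94.3 -29.9]
[-30.7, -31.2, 9.8, 0.0021, 0.0009, -0.0375]
[-29.5, -32.4, 9.9, 0.0021, 0.0009, -0.0375]
[-28.3, -33.4, 9.9, 0.0021, 0.0009, -0.0375]
```

>>> {"api": "carry_out", "payload": {
  "commands": [-31, -31, 10, 0.002, 0, -0.038, -29.5, -32.5, 10, 0.002, 0, -0.038, -28, -33.5, 10, 0.002, 0, -0.038, 0, 0, 0, 0, 0, 0]
}}

```text
time_s: 2.2
tcp_pos: [0.3471, 0.2185, 0.2187]
ee_rot: [[0.993, 0.114, -0.002], [0.114, -0.993, -0.0], [-0.002, 0.0, -1.0]]
wrist_force: [0.2, -0.2, 0.6]
gripper_width: 1.002
```

```bash
python3 - <<'E'
from h import *
import pickle
s=sense();c=calibration("wrist");im=capture("wrist");cv2.imwrite("pics/w2.png",im[:,:,::-1])
pickle.dump((s,c),open("w2.pkl","wb"));print(s['tcp_pos'],s['ee_rot'])
cv2.imwrite("pics/w2b.png",cv2.resize(im[0:240,220:480,::-1],None,fx=2.5,fy=2.5,interpolation=cv2.INTER_CUBIC))
E
```

```text
[0.34705844 0.21847302 0.2187444 ] [[ 9.93490088e-01  1.13902869e-01 -1.89245557e-03]
 [ 1.13902321e-01 -9.93491875e-01 -3.95258950e-04]
 [-1.92516037e-03  1.77130767e-04 -9.99998131e-01]]
```

View pics/w2b.png

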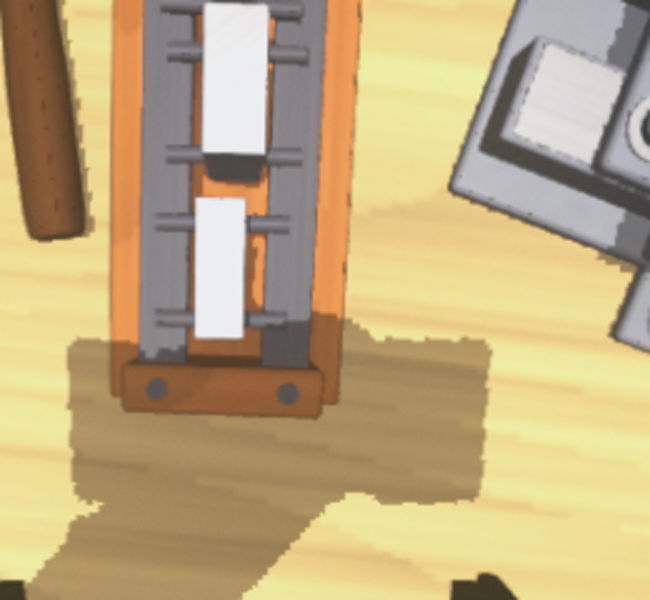

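The end spacer (top at crop 220,268) sits nearest the robot, the thicker one (235,78) beyond it; all are grey steel, so none is the red or yellow look-alike. I'll measure the tops.

```bash
cat > tops.py <<'E'
from h import *
import pickle,sys
def tops(png,c,z,amin=150,lo=215,roi=None):
    im=cv2.imread(png); m=(im.min(2)>lo).astype(np.uint8)
    if roi: k=np.zeros_like(m);k[roi[1]:roi[3],roi[0]:roi[2]]=1;m*=k
    for cnt in cv2.findContours(m,cv2.RETR_EXTERNAL,cv2.CHAIN_APPROX_NONE)[0]:
        if cv2.contourArea(cnt)<amin: continue
        P=np.array([onz(c,p.ravel(),z)[:2] for p in cnt])*1000
        (cx,cy),(w,h),a=cv2.minAreaRect(P.astype(np.float32))
        b=cv2.boxPoints(((cx,cy),(w,h),a)); e=[b[1]-b[0],b[2]-b[1]]; e=max(e,key=np.linalg.norm); an=(np.degrees(np.arctan2(e[1],e[0]))+90)%180-90
        print("px",cnt.reshape(-1,2).mean(0).round(),"c",round(cx,1),round(cy,1),"size",round(max(w,h),1),round(min(w,h),1),"ang",an.round(1))
if __name__=="__main__":
    s,c=pickle.load(open(sys.argv[1]+".pkl","rb")); tops(f"pics/{sys.argv[1]}.png",c,float(sys.argv[2]))
E
python3 tops.py w2 .102; echo; python3 tops.py w1 .102
```

```text
px [308. 107.] c 419.7 233.3 size 43.0 14.8 ang 5.1
px [105.  97.] c 404.9 401.8 size 82.2 72.9 ang 50.2
px [448.  43.] c 482.3 130.9 size 26.0 25.6 ang -12.7
px [314.  31.] c 477.0 234.6 size 42.4 18.4 ang 6.2

px [196. 205.] c 425.0 233.8 size 31.7 14.1 ang 5.4
px [ 37. 199.] c 437.4 396.6 size 73.2 59.3 ang -87.5
px [460. 158.] c 470.1 -15.1 size 28.2 6.8 ang -12.4
px [190. 152.] c 477.1 235.0 size 42.9 18.6 ang 5.1
px [320. 118.] c 502.7 112.8 size 27.4 21.8 ang 77.7
px [179.  97.] c 525.9 240.9 size 42.6 10.7 ang 3.2
px [481.  88.] c 532.2 -28.8 size 28.2 6.9 ang -13.7
px [370.  57.] c 557.5 71.8 size 20.8 20.1 ang 0.9
px [337.  53.] c 560.4 99.8 size 29.8 27.5 ang -12.7
px [444.  98.] c 521.1 4.1 size 131.4 5.8 ang -12.5
px [422.  80.] c 538.6 22.5 size 106.1 12.0 ang -12.6
px [65. 67.] c 556.1 343.7 size 102.5 14.6 ang 1.0
px [168.  29.] c 583.9 246.0 size 42.4 6.5 ang 5.0
```

```bash
python3 plan.py .4197 .2333 .15 5
```

```text
n 2 d_mm [ 71.7  15.2 -69.2]
[36.5, -3.5, 34.6, -0.0001, 0.0005, 0.0126]
[36.4, -4.0, 34.6, -0.0001, 0.0005, 0.0126]
```

>>> {"api": "carry_out", "payload": {
  "commands": [36.5, -3.5, 34.5, 0, 0, 0.013, 36.5, -4, 34.5, 0, 0, 0.013, 0, 0, 0, 0, 0, 0],
  "grip": 50
}}

```text
time_s: 2.62
tcp_pos: [0.4241, 0.2348, 0.1504]
ee_rot: [[0.996, 0.088, 0.003], [0.088, -0.996, 0.004], [0.004, -0.003, -1.0]]
wrist_force: [0.4, -0.9, 0.7]
gripper_width: 0.739
```

```bash
python3 plan.py .4197 .2333 .076 5 2;python3 - <<'E'
from h import *
im=capture("wrist");cv2.imwrite("pics/w3.png",im[:,:,::-1])
E
```

```text
n 2 d_mm [ -4.4  -1.5 -74.4]
[-2.4, 0.7, 37.2, -0.0017, -0.0019, 0.0003]
[-2.3, 0.6, 37.2, -0.0017, -0.0019, 0.0003]
```

View pics/w3.png

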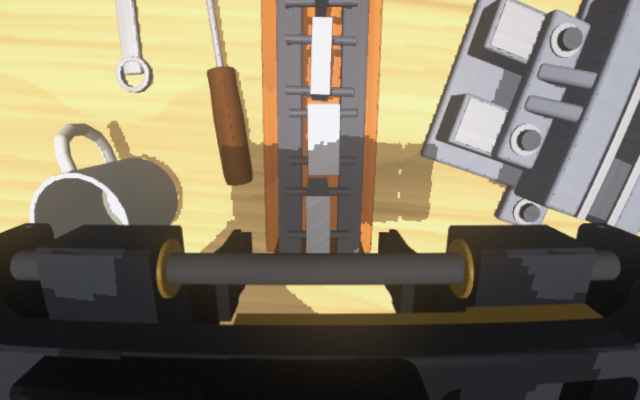

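Aligned: spacer 16 at column ~318 lies midway between the fingers (250/387). Descend.

>>> {"api": "carry_out", "payload": {
  "commands": [-2.5, 0.5, 37, 0, 0, 0, -2, 0.5, 30, 0, 0, 0, 0, 0, 7, 0, 0, 0, 0, 0, 0, 0, 0, 0]
}}

```text
time_s: 3.18
tcp_pos: [0.4226, 0.2351, 0.0822]
ee_rot: [[0.996, 0.089, 0.014], [0.089, -0.996, 0.013], [0.015, -0.012, -1.0]]
wrist_force: [0.2, -0.6, -0.3]
gripper_width: 0.577
```

>>> {"api": "carry_out", "payload": {
  "commands": [0, 0, 0, 0, 0, 0, 0, 0, 0, 0, 0, 0, 0, 0, 0, 0, 0, 0, 0, 0, 0, 0, 0, 0],
  "grip": 0
}}

```text
time_s: 3.68
tcp_pos: [0.424, 0.2364, 0.0859]
ee_rot: [[0.996, 0.09, 0.019], [0.089, -0.996, 0.017], [0.02, -0.016, -1.0]]
wrist_force: [-0.0, -1.3, -0.6]
gripper_width: 0.204
```

>>> {"api": "carry_out", "payload": {
  "commands": [0, 0, 0, 0, 0, 0, 0, 0, 0, 0, 0, 0, 0, 0, 0, 0, 0, 0],
  "grip": 45
}}

```text
time_s: 4.05
tcp_pos: [0.4241, 0.2365, 0.0859]
ee_rot: [[0.996, 0.09, 0.019], [0.089, -0.996, 0.018], [0.021, -0.016, -1.0]]
wrist_force: [0.2, -0.7, 0.7]
gripper_width: 0.454
```

```bash
python3 plan.py .4197 .2333 .076 5 1; python3 -c "
from station import *
s=sense();print(s['gripper_width'],s['joints'],s['wrist_force'])"
```

```text
n 1 d_mm [-4.4 -3.2 -9.9]
[-4.9, 3.0, 9.7, -0.016, -0.0206, 0.0025]
0.4538714096908626 [ 48.46108292  16.8077862  -30.40337834   0.21845987 -41.3012608
  46.52006545] [ 0.22919124 -0.74863363  0.66262834]
```

>>> {"api": "carry_out", "payload": {
  "commands": [-5, 3, 10, -0.016, -0.02, 0, 0, 0, 0, 0, 0, 0]
}}

```text
time_s: 4.3
tcp_pos: [0.4191, 0.233, 0.0749]
ee_rot: [[0.996, 0.09, -0.001], [0.09, -0.996, -0.001], [-0.001, 0.001, -1.0]]
wrist_force: [0.3, 0.3, -0.2]
gripper_width: 0.511
```

```bash
python3 plan.py .4197 .2333 .076 5 1
```

```text
n 1 d_mm [0.6 0.3 1.1]
[0.6, -0.2, -1.2, 0.0013, 0.0012, 0.0024]
```

>>> {"api": "carry_out", "payload": {
  "commands": [0, 0, 0, 0, 0, 0, 0, 0, 0, 0, 0, 0, 0, 0, 0, 0, 0, 0, 0, 0, 0, 0, 0, 0],
  "grip": 0
}}

```text
time_s: 4.8
tcp_pos: [0.4193, 0.2333, 0.0747]
ee_rot: [[0.996, 0.09, -0.001], [0.09, -0.996, -0.001], [-0.001, 0.001, -1.0]]
wrist_force: [0.7, -0.1, -1.2]
gripper_width: 0.176
```

>>> {"api": "carry_out", "payload": {
  "commands": [0, 0, 0, 0, 0, 0]
}}

```text
time_s: 4.92
tcp_pos: [0.4193, 0.2333, 0.0748]
ee_rot: [[0.996, 0.09, -0.001], [0.09, -0.996, -0.001], [-0.001, 0.001, -1.0]]
wrist_force: [0.6, 0.1, -1.6]
gripper_width: 0.179
```

>>> {"api": "carry_out", "payload": {
  "commands": [0, 0, -20, 0, 0, 0, 0, 0, -45, 0, 0, 0, 0, 0, -50, 0, 0, 0]
}}

```text
time_s: 5.3
tcp_pos: [0.4152, 0.2296, 0.186]
ee_rot: [[0.996, 0.087, -0.015], [0.087, -0.996, -0.013], [-0.016, 0.012, -1.0]]
wrist_force: [0.8, 1.4, -4.3]
gripper_width: 0.184
```

```bash
python3 plan.py .48 .02 .20 -12.2
```

```text
n 4 d_mm [  64.8 -209.6   14. ]
[11.5, 53.7, -3.1, 0.0035, 0.0036, 0.0751]
[15.5, 52.6, -3.2, 0.0035, 0.0036, 0.0751]
[19.4, 51.3, -3.3, 0.0035, 0.0036, 0.0751]
[23.2, 49.7, -3.4, 0.0035, 0.0036, 0.0751]
```

>>> {"api": "carry_out", "payload": {
  "commands": [11.5, 54, -3, 0.0035, 0.0035, 0.075, 15.5, 53, -3, 0.0035, 0.0035, 0.075, 19.5, 51, -3, 0.0035, 0.0035, 0.075, 23, 50, -3, 0.0035, 0.0035, 0.075, 0, 0, 0, 0, 0, 0]
}}

```text
time_s: 5.92
tcp_pos: [0.4795, 0.0148, 0.1996]
ee_rot: [[0.976, -0.219, 0.0], [-0.219, -0.976, 0.006], [-0.001, -0.006, -1.0]]
wrist_force: [-0.3, -0.0, -4.0]
gripper_width: 0.181
```

```bash
python3 plan.py .484 .0206 .20 -12.2; python3 - <<'E'
from h import *
import pickle
s=sense();c=calibration("wrist");im=capture("wrist");cv2.imwrite("pics/w4.png",im[:,:,::-1])
pickle.dump((s,c),open("w4.pkl","wb"));print(s['tcp_pos'],s['ee_rot'])
E
```

```text
n 1 d_mm [4.5 5.8 0.4]
[3.1, -6.6, -0.3, -0.0057, 0.0009, -0.0076]
[0.47952863 0.01483345 0.19964105] [[ 9.75792676e-01 -2.18697394e-01  3.21330701e-04]
 [-2.18695606e-01 -9.75776275e-01  5.73531480e-03]
 [-9.40751525e-04 -5.66675179e-03 -9.99983501e-01]]
```

View pics/w4.png

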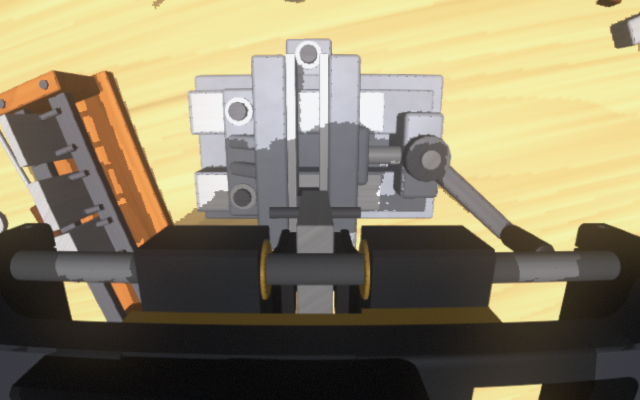

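```bash
python3 - <<'E'
import cv2
im=cv2.imread("pics/w4.png")
for r in (58,70,85,100,115,140,170): print(r,"cols280+:",im[r,280:336].mean(1).round().astype(int).tolist())
cv2.imwrite("pics/w4c.png",cv2.resize(im[30:330,230:380],None,fx=4,fy=2*1.0*2,interpolation=cv2.INTER_CUBIC)[:600*2:2,::1])
cv2.imwrite("pics/w4c.png",cv2.resize(im[40:190,230:390],None,fx=4,fy=4,interpolation=cv2.INTER_CUBIC))
E
```

```text
58 cols280+: [213, 209, 195, 176, 156, 193, 240, 245, 245, 245, 245, 246, 245, 243, 208, 155, 222, 243, 245, 243, 208, 149, 147, 154, 155, 156, 154, 154, 155, 155, 155, 154, 155, 153, 145, 124, 170, 236, 242, 210, 238, 245, 245, 245, 245, 245, 245, 241, 144, 147, 167, 157, 206, 212, 210, 207]
70 cols280+: [213, 213, 203, 182, 161, 158, 216, 244, 245, 245, 245, 245, 245, 243, 202, 111, 91, 108, 127, 132, 133, 133, 140, 186, 212, 213, 213, 213, 212, 214, 214, 213, 215, 215, 215, 214, 214, 213, 211, 192, 237, 244, 245, 245, 245, 245, 245, 241, 148, 151, 170, 152, 206, 213, 213, 213]
85 cols280+: [213, 213, 205, 187, 167, 151, 214, 244, 245, 245, 246, 245, 245, 243, 200, 117, 90, 101, 120, 128, 129, 129, 143, 183, 200, 203, 202, 202, 201, 203, 203, 203, 203, 203, 202, 201, 201, 200, 198, 187, 237, 245, 245, 245, 245, 245, 245, 241, 152, 153, 176, 195, 208, 211, 212, 212]
100 cols280+: [210, 211, 205, 191, 170, 154, 212, 241, 245, 245, 245, 245, 245, 245, 236, 173, 100, 103, 146, 166, 178, 232, 245, 245, 245, 245, 246, 245, 245, 245, 245, 245, 245, 245, 245, 245, 245, 246, 243, 207, 237, 
[... 228 characters left out ...]
245, 245, 245, 245, 245, 245, 245, 245, 245, 245, 243, 206, 236, 245, 245, 244, 245, 244, 243, 236, 157, 154, 177, 197, 205, 208, 207, 208]
140 cols280+: [129, 129, 129, 125, 117, 108, 109, 166, 188, 187, 166, 156, 155, 155, 150, 121, 91, 83, 98, 115, 122, 123, 123, 124, 123, 125, 124, 125, 124, 124, 123, 124, 125, 123, 123, 124, 124, 123, 123, 117, 144, 152, 152, 153, 152, 151, 150, 144, 108, 105, 113, 121, 123, 123, 125, 124]
170 cols280+: [121, 122, 122, 121, 119, 111, 104, 94, 135, 147, 145, 144, 145, 145, 144, 138, 95, 73, 71, 70, 68, 71, 68, 69, 69, 70, 69, 71, 70, 69, 69, 70, 68, 70, 70, 70, 69, 70, 71, 98, 138, 146, 146, 145, 146, 144, 143, 119, 97, 100, 110, 117, 119, 119, 119, 119]
```

View pics/w4c.png

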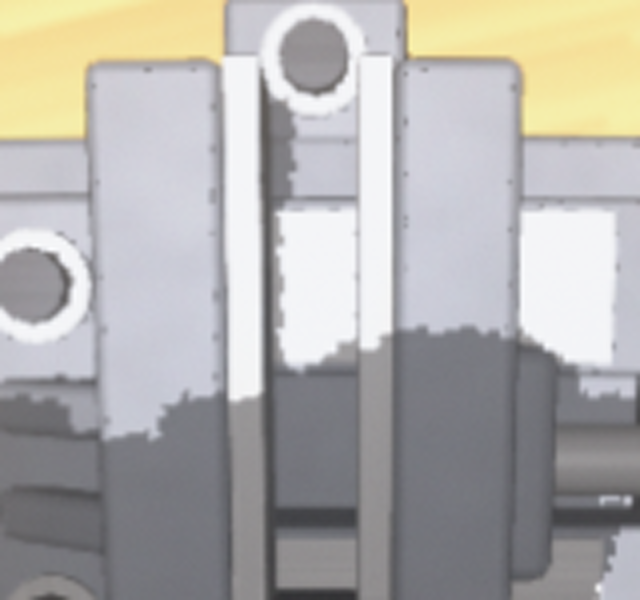

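```bash
python3 - <<'E'
from h import *
import pickle
s,c=pickle.load(open("w4.pkl","rb"))
q=lambda L:np.array([onz(c,p,.09)[:2] for p in L])
cam=q([(319.3,70),(319.2,85),(319.3,100),(319.3,115),(319.2,140),(319.1,170)])
rear=q([(294.5,70),(294.5,85),(294.9,100),(295,115),(295.2,140),(295.6,170)])
for A,nm in((cam,"cam"),(rear,"rear")):
    m=A.mean(0);u=np.linalg.svd(A-m)[2][0];u*=np.sign(u[0]);print(nm,m,np.degrees(np.arctan2(u[1],u[0])).round(2))
m=cam.mean(0);a=np.radians(-12.2);u=np.array([np.cos(a),np.sin(a)]);n=np.array([-u[1],u[0]])
print("gap",((rear-m)@n*1e3).round(2))
# +x jaw end, crop (x/4+230,y/4+40)
for nm,p in [("cam in end",(370,58)),("cam out end",(520,65)),("rear out end",(90,68)),("rear in",(240,57))]:
    w=onz(c,(230+p[0]/4,40+p[1]/4),.09)[:2]; print(nm,w.round(4),"along",((w-m)@u*1e3).round(1),"n",((w-m)@n*1e3).round(1))
end=((onz(c,(320,55),.09)[:2]-m)@u)
mid=m+n*np.mean((rear-m)@n)/2
slot=m+u*(end-.030)+n*np.mean((rear-m)@n)/2
print("target",slot, "TCP in (u,n) rel slot",(s['tcp_pos'][:2]-slot)@u*1e3,(s['tcp_pos'][:2]-slot)@n*1e3)
E
```

```text
cam [ 0.54571377 -0.00231311] -12.58
rear [0.54990302 0.01628212] -12.7
gap [18.76 18.97 18.88 19.03 19.27 19.45]
cam in end [ 0.5884 -0.0143] along 44.2 n -2.7
cam out end [ 0.581  -0.0419] along 42.8 n -31.2
rear out end [0.5986 0.0381] along 43.1 n 50.6
rear in [0.594  0.0097] along 44.6 n 22.0
target [0.56128345 0.00407109] TCP in (u,n) rel slot -82.18280803800212 -6.757524876113293
```

```bash
python3 plan.py .5613 .0041 .165 -12.6
```

```text
n 2 d_mm [ 82.2 -12.1 -34.4]
[41.5, -2.9, 17.1, -0.0029, 0.0008, 0.0008]
[41.4, -3.0, 17.2, -0.0029, 0.0008, 0.0008]
```

>>> {"api": "carry_out", "payload": {
  "commands": [41.5, -3, 17, -0.003, 0.001, 0.001, 41.5, -3, 17, -0.003, 0.001, 0.001, 0, 0, 0, 0, 0, 0]
}}

```text
time_s: 6.35
tcp_pos: [0.5611, 0.0063, 0.1625]
ee_rot: [[0.977, -0.215, -0.004], [-0.215, -0.977, 0.001], [-0.004, 0.0, -1.0]]
wrist_force: [-1.4, -1.0, -2.8]
gripper_width: 0.183
```

```bash
python3 plan.py .5613 .0041 .15 -12.6 1; python3 - <<'E'
from h import *
import pickle
for n in ("wrist","side","scene"):
    im=capture(n);cv2.imwrite(f"pics/5{n}.png",im[:,:,::-1])
a=cv2.imread("pics/5side.png")[170:300,260:420];cv2.imwrite("pics/5sc.png",cv2.resize(a,None,fx=4,fy=4,interpolation=cv2.INTER_CUBIC))
E
```

```text
n 1 d_mm [  0.2  -2.2 -12.5]
[0.7, 2.1, 12.5, 0.0002, 0.0039, 0.0028]
```

View pics/5sc.png

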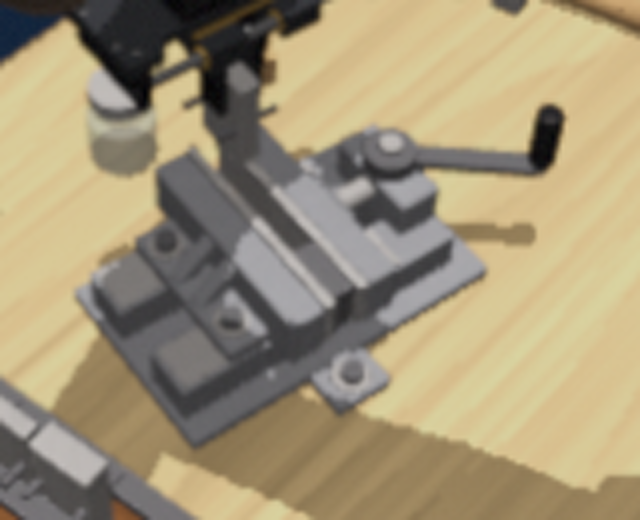

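View pics/5wrist.png

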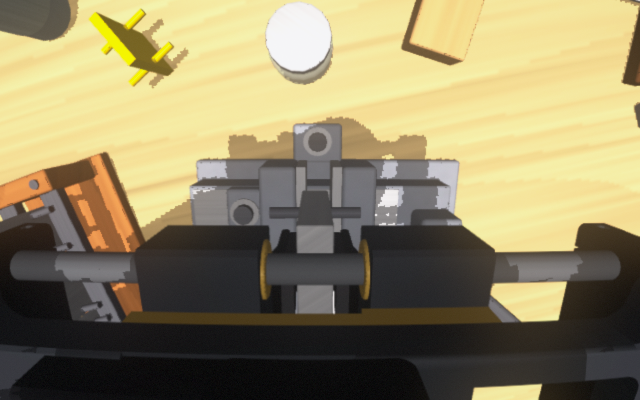

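>>> {"api": "carry_out", "payload": {
  "commands": [0.5, 2, 12, 0, 0.004, 0.003, 0, 0, 7, 0, 0, 0, 0, 0, 0, 0, 0, 0]
}}

```text
time_s: 6.88
tcp_pos: [0.5578, 0.0052, 0.1459]
ee_rot: [[0.976, -0.216, 0.004], [-0.216, -0.976, 0.001], [0.004, -0.002, -1.0]]
wrist_force: [0.0, 0.6, -3.1]
gripper_width: 0.179
```

```bash
python3 plan.py .5613 .0041 .136 -12.6 1; python3 - <<'E'
from h import *
import pickle
s=sense();c=calibration("wrist");im=capture("wrist");cv2.imwrite("pics/w6.png",im[:,:,::-1])
pickle.dump((s,c),open("w6.pkl","wb"))
cv2.imwrite("pics/w6c.png",cv2.resize(im[120:320,230:390,::-1],None,fx=3,fy=3,interpolation=cv2.INTER_CUBIC))
E
```

```text
n 1 d_mm [ 3.5 -1.1 -9.9]
[3.7, 0.4, 9.9, -0.0021, -0.0035, 0.0026]
```

View pics/w6c.png

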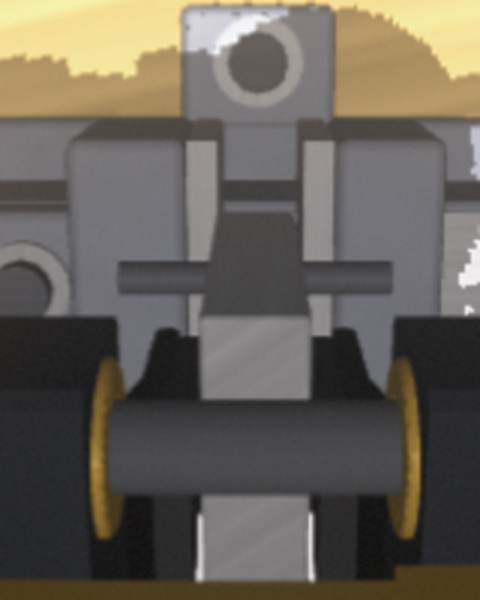

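>>> {"api": "carry_out", "payload": {
  "commands": [3.5, 0.5, 8, -0.002, -0.0035, 0.002, 0, 0, 5, 0, 0, 0, 0, 0, 5, 0, 0, 0]
}}

```text
time_s: 7.3
tcp_pos: [0.5623, 0.004, 0.128]
ee_rot: [[0.976, -0.218, 0.002], [-0.218, -0.976, 0.001], [0.002, -0.001, -1.0]]
wrist_force: [0.5, 0.0, -3.0]
gripper_width: 0.183
```

```bash
python3 plan.py .5613 .0038 .12 -12.6 1; python3 - <<'E'
from h import *
import pickle
s=sense();c=calibration("wrist");im=capture("wrist");cv2.imwrite("pics/w7.png",im[:,:,::-1])
pickle.dump((s,c),open("w7.pkl","wb"));print(s['wrist_force'])
cv2.imwrite("pics/w7c.png",cv2.resize(im[120:320,230:390,::-1],None,fx=3,fy=3,interpolation=cv2.INTER_CUBIC))
E
```

```text
n 1 d_mm [-1.  -0.2 -8. ]
[-0.9, 0.4, 8.0, -0.0011, -0.0023, 0.0004]
[ 0.46110322  0.03319499 -2.98891715]
```

View pics/w7c.png

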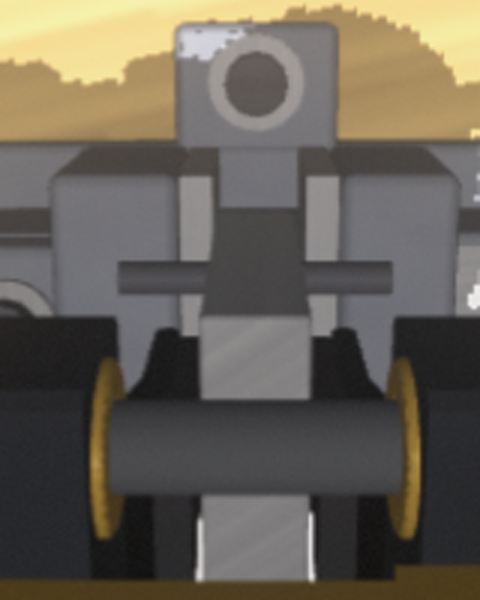

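The plate's bottom is now ~5 mm below the jaw tops with no added force; it goes in freely. Continue.

>>> {"api": "carry_out", "payload": {
  "commands": [-1, 0.5, 8, 0, -0.002, 0, 0, 0, 8, 0, 0, 0, 0, 0, 6, 0, 0, 0, 0, 0, 0, 0, 0, 0]
}}

```text
time_s: 7.85
tcp_pos: [0.5604, 0.0036, 0.1032]
ee_rot: [[0.976, -0.218, -0.002], [-0.218, -0.976, 0.001], [-0.002, -0.0, -1.0]]
wrist_force: [0.8, -0.3, -2.7]
gripper_width: 0.178
```

```bash
python3 plan.py .5613 .0038 .1028 -12.6 1
```

```text
n 1 d_mm [ 0.9  0.2 -0.4]
[0.8, -0.4, 0.4, -0.0002, 0.002, 0.0001]
```

Now a touch test for the true clearance: nudge sideways both ways until the force rises.

>>> {"api": "carry_out", "payload": {
  "commands": [0, -1, 0, 0, 0, 0, 0, 0, 0, 0, 0, 0]
}}

```text
time_s: 8.1
tcp_pos: [0.5609, 0.0047, 0.1035]
ee_rot: [[0.976, -0.218, -0.001], [-0.218, -0.976, 0.001], [-0.001, -0.0, -1.0]]
wrist_force: [0.1, -0.3, -4.7]
gripper_width: 0.179
```

>>> {"api": "carry_out", "payload": {
  "commands": [0, -1, 0, 0, 0, 0, 0, 0, 0, 0, 0, 0]
}}

```text
time_s: 8.35
tcp_pos: [0.5609, 0.0048, 0.1036]
ee_rot: [[0.976, -0.218, -0.002], [-0.218, -0.976, -0.001], [-0.002, 0.001, -1.0]]
wrist_force: [-0.4, -0.1, -3.6]
gripper_width: 0.176
```

>>> {"api": "carry_out", "payload": {
  "commands": [0, -1, 0, 0, 0, 0, 0, 0, 0, 0, 0, 0]
}}

```text
time_s: 8.6
tcp_pos: [0.5608, 0.0049, 0.1036]
ee_rot: [[0.976, -0.218, -0.003], [-0.218, -0.976, -0.002], [-0.002, 0.003, -1.0]]
wrist_force: [-0.1, -1.4, -3.6]
gripper_width: 0.179
```

>>> {"api": "carry_out", "payload": {
  "commands": [0, 1, 0, 0, 0, 0, 0, 1, 0, 0, 0, 0, 0, 0, 0, 0, 0, 0]
}}

```text
time_s: 8.98
tcp_pos: [0.561, 0.0041, 0.1039]
ee_rot: [[0.976, -0.218, -0.001], [-0.218, -0.976, 0.0], [-0.001, 0.0, -1.0]]
wrist_force: [-0.0, -0.0, -4.2]
gripper_width: 0.181
```

>>> {"api": "carry_out", "payload": {
  "commands": [0, 1, 0, 0, 0, 0, 0, 0, 0, 0, 0, 0]
}}

```text
time_s: 9.22
tcp_pos: [0.5609, 0.0034, 0.104]
ee_rot: [[0.976, -0.218, -0.001], [-0.218, -0.976, 0.0], [-0.001, -0.0, -1.0]]
wrist_force: [-0.3, -0.6, -3.4]
gripper_width: 0.18
```

>>> {"api": "carry_out", "payload": {
  "commands": [0, 1, 0, 0, 0, 0, 0, 0, 0, 0, 0, 0]
}}

```text
time_s: 9.48
tcp_pos: [0.5606, 0.0024, 0.104]
ee_rot: [[0.976, -0.218, -0.001], [-0.218, -0.976, 0.0], [-0.001, -0.0, -1.0]]
wrist_force: [0.7, 0.2, -3.1]
gripper_width: 0.183
```

>>> {"api": "carry_out", "payload": {
  "commands": [0, 1, 0, 0, 0, 0, 0, 0, 0, 0, 0, 0]
}}

```text
time_s: 9.72
tcp_pos: [0.5606, 0.0021, 0.104]
ee_rot: [[0.976, -0.218, 0.0], [-0.218, -0.976, 0.002], [-0.0, -0.002, -1.0]]
wrist_force: [-0.5, 0.1, -2.6]
gripper_width: 0.175
```

Contacts at y≈4.8 and ≈2.2 mm: 2.6 mm play, so the gap is ≈18.7 mm, matching vision (18.6–19.1). 16 is thickest that fits. Centre, seat, release.

>>> {"api": "carry_out", "payload": {
  "commands": [0, -1.5, 1, 0.002, 0, 0, 0, 0, 1, 0, 0, 0, 0, 0, 0, 0, 0, 0]
}}

```text
time_s: 10.1
tcp_pos: [0.5611, 0.0034, 0.1028]
ee_rot: [[0.976, -0.217, 0.001], [-0.217, -0.976, 0.003], [0.0, -0.003, -1.0]]
wrist_force: [-0.7, 1.1, -1.8]
gripper_width: 0.185
```

>>> {"api": "carry_out", "payload": {
  "commands": [0, 0, 0, 0, 0, 0, 0, 0, 0, 0, 0, 0, 0, 0, 0, 0, 0, 0],
  "grip": 45
}}

```text
time_s: 10.48
tcp_pos: [0.5627, 0.0032, 0.1041]
ee_rot: [[0.976, -0.217, 0.005], [-0.217, -0.976, 0.003], [0.004, -0.004, -1.0]]
wrist_force: [0.9, -0.2, -0.2]
gripper_width: 0.437
```

>>> {"api": "carry_out", "payload": {
  "commands": [0, 0, -20, 0, 0, 0, 0, 0, -40, 0, 0, 0, 0, 0, -40, 0, 0, 0]
}}

```text
time_s: 10.85
tcp_pos: [0.5605, 0.0023, 0.2033]
ee_rot: [[0.976, -0.217, -0.003], [-0.217, -0.976, 0.001], [-0.003, 0.0, -1.0]]
wrist_force: [0.2, 0.7, 0.1]
gripper_width: 0.511
```

```bash
python3 plan.py .44 -.13 .22 -142.6 13;python3 - <<'E'
from h import *
for n in ("side","scene"):
    im=capture(n);cv2.imwrite(f"pics/8{n}.png",im[:,:,::-1])
a=cv2.imread("pics/8side.png")[170:300,260:420];a=cv2.resize(a,None,fx=4,fy=4,interpolation=cv2.INTER_CUBIC)
b=cv2.imread("pics/8scene.png")[130:260,200:360];b=cv2.resize(b,None,fx=4,fy=4,interpolation=cv2.INTER_CUBIC)
cv2.imwrite("pics/8s.png",a);cv2.imwrite("pics/8c.png",b)
E
```

```text
n 13 d_mm [-120.5 -132.3   16.7]
[-6.8, 11.9, -1.3, 0.0003, 0.0001, 0.1746]
[-4.7, 13.0, -1.3, 0.0003, 0.0001, 0.1746]
[-2.3, 13.6, -1.3, 0.0003, 0.0001, 0.1746]
[0.0, 13.8, -1.3, 0.0003, 0.0001, 0.1746]
[2.4, 13.5, -1.3, 0.0003, 0.0001, 0.1746]
[4.8, 12.9, -1.3, 0.0003, 0.0001, 0.1746]
[6.9, 11.9, -1.3, 0.0003, 0.0001, 0.1746]
[8.9, 10.5, -1.3, 0.0003, 0.0001, 0.1746]
[10.6, 8.8, -1.3, 0.0003, 0.0001, 0.1746]
[12.0, 6.8, -1.3, 0.0003, 0.0001, 0.1746]
[13.0, 4.7, -1.3, 0.0003, 0.0001, 0.1746]
[13.6, 2.3, -1.3, 0.0003, 0.0001, 0.1746]
[13.8, -0.1, -1.3, 0.0003, 0.0001, 0.1746]
```

View pics/8s.png

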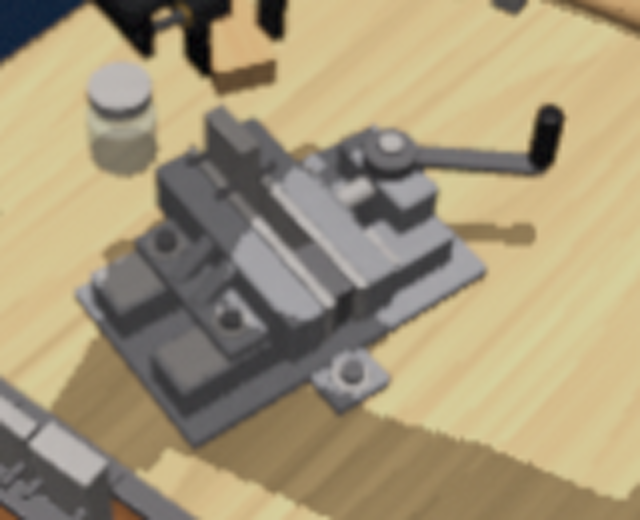

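View pics/8c.png

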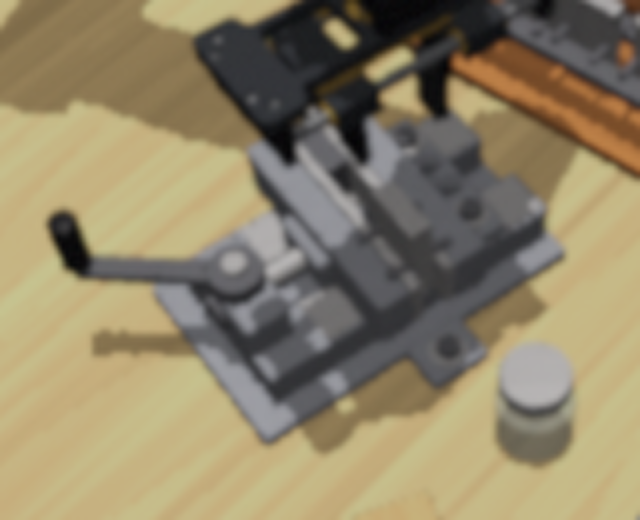

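The spacer stands in the free end (side crop 232,150), upright. Now turn and move to above the handle.

>>> {"api": "carry_out", "payload": {
  "commands": [-7, 12, -1.5, 0, 0, 0.175, -5, 13, -1.5, 0, 0, 0.175, -2.5, 13.5, -1.5, 0, 0, 0.175, 0, 14, -1.5, 0, 0, 0.175, 2.5, 13.5, -1.5, 0, 0, 0.175]
}}

```text
time_s: 11.58
tcp_pos: [0.5143, -0.0485, 0.213]
ee_rot: [[0.435, -0.9, 0.007], [-0.901, -0.435, 0.003], [0.001, -0.008, -1.0]]
wrist_force: [-0.2, -0.5, 0.7]
gripper_width: 0.515
```

>>> {"api": "carry_out", "payload": {
  "commands": [5, 13, -1.5, 0, 0, 0.175, 7, 12, -1.5, 0, 0, 0.175, 9, 10.5, -1.5, 0, 0, 0.175, 10.5, 9, -1.5, 0, 0, 0.175, 12, 7, -1.5, 0, 0, 0.175]
}}

```text
time_s: 12.2
tcp_pos: [0.4624, -0.0996, 0.2177]
ee_rot: [[-0.44, -0.898, 0.004], [-0.898, 0.44, 0.003], [-0.005, -0.003, -1.0]]
wrist_force: [0.5, 0.3, 1.3]
gripper_width: 0.518
```

```bash
python3 plan.py .44 -.12 .21 -142.6
```

```text
n 3 d_mm [-22.4 -20.4  -7.7]
[9.4, 3.7, 2.5, -0.0005, 0.0017, 0.1542]
[9.9, 2.2, 2.5, -0.0005, 0.0017, 0.1542]
[10.1, 0.7, 2.5, -0.0005, 0.0017, 0.1542]
```

>>> {"api": "carry_out", "payload": {
  "commands": [9.5, 3.5, 2.5, 0, 0.0015, 0.154, 10, 2, 2.5, 0, 0.0015, 0.154, 10, 0.5, 2.5, 0, 0.0015, 0.154, 0, 0, 0, 0, 0, 0],
  "grip": 60
}}

```text
time_s: 12.7
tcp_pos: [0.4381, -0.1216, 0.2084]
ee_rot: [[-0.804, -0.595, 0.0], [-0.595, 0.804, -0.0], [0.0, -0.0, -1.0]]
wrist_force: [0.7, -0.1, -0.2]
gripper_width: 0.689
```

```bash
python3 - <<'E'
from h import *
import pickle
s=sense();c=calibration("wrist");im=capture("wrist");cv2.imwrite("pics/w9.png",im[:,:,::-1])
pickle.dump((s,c),open("w9.pkl","wb"));print(s['tcp_pos'],s['ee_rot'])
E
```

```text
[ 0.43810119 -0.12161001  0.20840241] [[-8.03665956e-01 -5.95080692e-01  2.21497368e-05]
 [-5.95080681e-01  8.03665933e-01 -2.28317596e-04]
 [ 1.18066404e-04 -1.96671960e-04 -9.99999974e-01]]
```

View pics/w9.png

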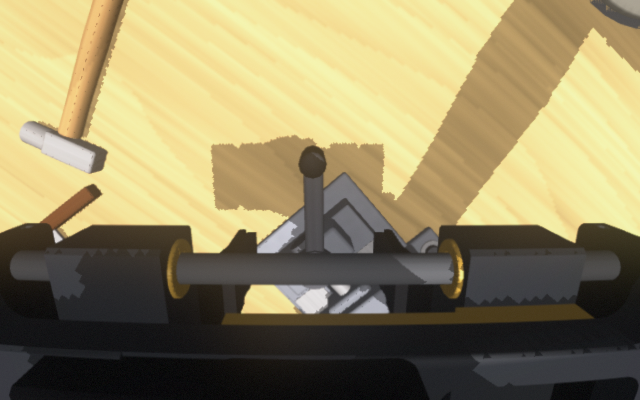

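```bash
python3 - <<'E'
from h import *
import pickle
s,c=pickle.load(open("w9.pkl","rb"))
for p in [(312.5,160),(312.5,147)]:
    q=onz(c,p,.138);print(q,s['ee_rot'].T@(q-s['tcp_pos'])*1e3)
E
python3 plan.py .4102 -.142 .15 -142.6
```

```text
[ 0.40914636 -0.14430519  0.138     ] [36.76715643 -0.99503318 70.40694458]
[ 0.40195878 -0.14960816  0.138     ] [45.69926745 -0.97966508 70.40799614]
n 2 d_mm [-28.3 -20.6 -58.6]
[17.5, 0.2, 29.3, -0.0003, 0.0001, -0.0072]
[17.5, 0.3, 29.3, -0.0003, 0.0001, -0.0072]
```

>>> {"api": "carry_out", "payload": {
  "commands": [18, -0.5, 28, 0, 0, 0, 18, 0, 28, 0, 0, 0, 0, 0, 25, 0, 0, 0, 0, 0, 22, 0, 0, 0]
}}

```text
time_s: 13.25
tcp_pos: [0.4136, -0.1433, 0.105]
ee_rot: [[-0.795, -0.606, 0.009], [-0.606, 0.796, -0.001], [-0.007, -0.006, -1.0]]
wrist_force: [0.1, -0.3, -0.5]
gripper_width: 0.688
```

```bash
python3 plan.py .4094 -.1433 .102 -142.6
```

```text
n 1 d_mm [-4.2 -0.  -3. ]
[3.4, 2.5, 2.9, -0.0062, 0.0071, -0.0018]
```

>>> {"api": "carry_out", "payload": {
  "commands": [3.5, 2.5, 3, -0.006, 0.007, 0, 0, 0, 0, 0, 0, 0]
}}

```text
time_s: 13.5
tcp_pos: [0.409, -0.1432, 0.1011]
ee_rot: [[-0.793, -0.609, -0.003], [-0.609, 0.793, -0.0], [0.003, 0.002, -1.0]]
wrist_force: [-0.1, 0.3, -0.6]
gripper_width: 0.69
```

>>> {"api": "carry_out", "payload": {
  "commands": [0, 0, 0, 0, 0, 0, 0, 0, 0, 0, 0, 0, 0, 0, 0, 0, 0, 0, 0, 0, 0, 0, 0, 0, 0, 0, 0, 0, 0, 0],
  "grip": 10
}}

```text
time_s: 14.12
tcp_pos: [0.4116, -0.1436, 0.1037]
ee_rot: [[-0.792, -0.611, 0.004], [-0.611, 0.792, -0.002], [-0.002, -0.004, -1.0]]
wrist_force: [0.4, -4.7, -4.3]
gripper_width: 0.22
```

>>> {"api": "carry_out", "payload": {
  "commands": [-1, -14, 0, 0, 0, -0.14, -1, -14, 0, 0, 0, -0.14, -1, -14, 0, 0, 0, -0.14]
}}

```text
time_s: 14.5
tcp_pos: [0.4413, -0.1697, 0.1036]
ee_rot: [[-0.467, -0.884, -0.001], [-0.884, 0.467, 0.002], [-0.001, 0.002, -1.0]]
wrist_force: [-1.8, 3.8, 3.8]
gripper_width: 0.222
```

```bash
cat > lev.py <<'E'
import numpy as np
from station import sense
s=sense();p=s['tcp_pos'];d=p[:2]-np.array([.4912,-.0801]);a=np.degrees(np.arctan2(d[1],d[0]))%360
x=s['ee_rot'][:,0]
print("r",np.linalg.norm(d)*1e3,"lever",np.radians(a-217.4),"tool-radial yaw",(np.degrees(np.arctan2(x[1],x[0]))-a+180)%360-180,"z",p[2],"tilt",s['ee_rot'][:2,2],"F",s['wrist_force'].round(1),s['gripper_width'])
E
python3 lev.py
```

```text
r 102.52208546605215 lever 0.41007283517848964 tool-radial yaw 1.2786909809977942 z 0.1035713774821502 tilt [-0.00086598  0.00179292] F [-1.8  3.8  3.8] 0.22224259595105253
```

Following nicely. Continue.

>>> {"api": "carry_out", "payload": {
  "commands": [-1, -14, 0, 0, 0, -0.14, -1, -14, 0, 0, 0, -0.14, -1, -14, 0, 0, 0, -0.14, -1, -14, 0, 0, 0, -0.14]
}}

```text
time_s: 15.0
tcp_pos: [0.4884, -0.1824, 0.1034]
ee_rot: [[0.086, -0.996, -0.02], [-0.996, -0.086, 0.003], [-0.005, 0.02, -1.0]]
wrist_force: [-6.6, -4.4, 6.3]
gripper_width: 0.219
```

```bash
python3 lev.py
```

```text
r 102.32782073889123 lever 0.8903445844490672 tool-radial yaw 6.502184922691981 z 0.10341458945019119 tilt [-0.01985166  0.00282581] F [-6.6 -4.4  6.3] 0.21943858790688028
```

>>> {"api": "carry_out", "payload": {
  "commands": [-2, -16, 0, 0, 0, -0.1, -2, -16, 0, 0, 0, -0.1, -2, -16, 0, 0, 0, -0.1]
}}

```text
time_s: 15.38
tcp_pos: [0.5251, -0.1772, 0.1033]
ee_rot: [[0.387, -0.921, -0.043], [-0.922, -0.386, -0.01], [-0.008, 0.043, -0.999]]
wrist_force: [-8.2, -11.1, 6.6]
gripper_width: 0.224
```

```bash
python3 lev.py
```

```text
r 102.88790024563204 lever 1.254012766244405 tool-radial yaw 3.488856478381763 z 0.10330218294665995 tilt [-0.04285965 -0.00965069] F [ -8.2 -11.1   6.6] 0.2236122518978355
```

>>> {"api": "carry_out", "payload": {
  "commands": [-2, -15, 0, 0.03, 0, -0.08, -1, -12, 0, 0, 0, -0.06]
}}

```text
time_s: 15.62
tcp_pos: [0.5398, -0.1707, 0.1032]
ee_rot: [[0.517, -0.855, -0.038], [-0.856, -0.517, -0.007], [-0.014, 0.036, -0.999]]
wrist_force: [-19.0, -21.7, 8.9]
gripper_width: 0.224
```

```bash
python3 lev.py
```

```text
r 102.82462275727167 lever 1.4104289267571177 tool-radial yaw 2.9032169680282323 z 0.10320373318368456 tilt [-0.0376164  -0.00683027] F [-19.  -21.7   8.9] 0.22379293650151236
```

>>> {"api": "carry_out", "payload": {
  "commands": [0, 0, 0, 0, 0, 0]
}}

```text
time_s: 15.75
tcp_pos: [0.5392, -0.1714, 0.1033]
ee_rot: [[0.516, -0.856, -0.038], [-0.857, -0.516, -0.007], [-0.014, 0.036, -0.999]]
wrist_force: [1.3, 6.5, 0.8]
gripper_width: 0.225
```

>>> {"api": "carry_out", "payload": {
  "commands": [0, 0, 0, 0, 0, 0, 0, 0, 0, 0, 0, 0, 0, 0, 0, 0, 0, 0],
  "grip": 60
}}

```text
time_s: 16.12
tcp_pos: [0.5393, -0.1712, 0.103]
ee_rot: [[0.516, -0.856, -0.038], [-0.857, -0.516, -0.007], [-0.014, 0.036, -0.999]]
wrist_force: [-0.0, 0.0, 0.0]
gripper_width: 0.478
```

```bash
python3 lev.py; python3 plan.py .5395 -.1707 .2 -62.6
```

```text
r 102.995467578264 lever 1.4043433282603477 tool-radial yaw 3.199003494321346 z 0.10298901089762075 tilt [-0.03836892 -0.00657364] F [-0.  0.  0.] 0.4777391247157256
n 2 d_mm [ 0.2  0.5 97. ]
[-0.8, 1.6, -48.5, 0.0184, 0.0065, 0.0321]
[-0.5, 0.7, -48.5, 0.0184, 0.0065, 0.0321]
```

>>> {"api": "carry_out", "payload": {
  "commands": [-1, 1.5, -20, 0.018, 0.006, 0, 0, 0, -45, 0.018, 0.006, 0, 0, 0, -45, 0, 0, 0]
}}

```text
time_s: 16.5
tcp_pos: [0.5373, -0.1704, 0.2146]
ee_rot: [[0.517, -0.856, -0.006], [-0.856, -0.517, 0.003], [-0.006, 0.004, -1.0]]
wrist_force: [0.9, 0.0, 1.1]
gripper_width: 0.686
```

```bash
python3 plan.py .42 -.25 .25 -62.6; python3 - <<'E'
from h import *
im=capture("wrist");cv2.imwrite("pics/w10.png",im[:,:,::-1])
E
```

```text
n 3 d_mm [-117.3  -79.6   35.4]
[2.4, 47.3, -11.6, 0.0015, 0.0018, 0.0217]
[3.5, 47.2, -11.7, 0.0015, 0.0018, 0.0217]
[4.5, 47.1, -11.8, 0.0015, 0.0018, 0.0217]
```

View pics/w10.png

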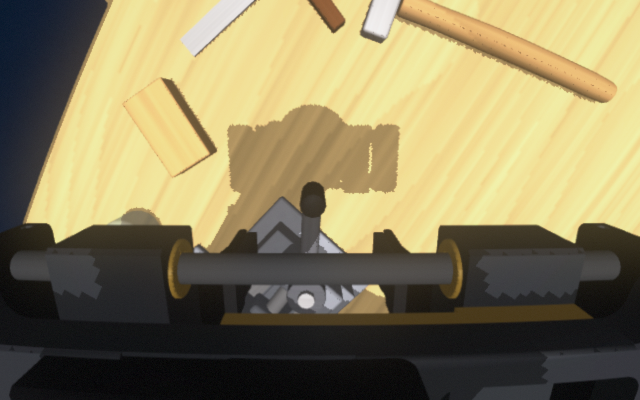

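```bash
python3 plan.py .475 .0 .24 -12.6
```

```text
n 5 d_mm [-66.1 171.5  17.9]
[-36.2, -6.5, -3.7, -0.0006, -0.0012, -0.1612]
[-34.7, -12.2, -3.7, -0.0006, -0.0012, -0.1612]
[-32.3, -17.6, -3.6, -0.0006, -0.0012, -0.1612]
[-29.0, -22.6, -3.6, -0.0006, -0.0012, -0.1612]
[-25.0, -26.9, -3.6, -0.0006, -0.0012, -0.1612]
```

>>> {"api": "carry_out", "payload": {
  "commands": [-36, -6.5, -5, 0, 0, -0.16, -35, -12, -5, 0, 0, -0.16, -32, -18, -4, 0, 0, -0.16, -29, -23, -4, 0, 0, -0.16, -25, -27, -4, 0, 0, -0.16]
}}

```text
time_s: 17.18
tcp_pos: [0.4743, 0.0031, 0.2526]
ee_rot: [[0.979, -0.202, 0.025], [-0.202, -0.979, 0.001], [0.024, -0.006, -1.0]]
wrist_force: [0.1, 0.7, 1.1]
gripper_width: 0.688
```

>>> {"api": "carry_out", "payload": {
  "commands": [0, 0, 0, 0, 0, 0, 0, 0, 0, 0, 0, 0]
}}

```text
time_s: 17.42
tcp_pos: [0.4739, 0.0048, 0.2554]
ee_rot: [[0.98, -0.198, 0.03], [-0.198, -0.98, 0.003], [0.029, -0.009, -1.0]]
wrist_force: [-0.9, 0.7, -0.4]
gripper_width: 0.69
```

```bash
python3 - <<'E'
from h import *
import pickle
s=sense();c=calibration("wrist");im=capture("wrist");cv2.imwrite("pics/w11.png",im[:,:,::-1])
pickle.dump((s,c),open("w11.pkl","wb"));print(s['tcp_pos'],s['ee_rot'],s['wrist_force'])
for n in ("side","scene"):
    im=capture(n);cv2.imwrite(f"pics/11{n}.png",im[:,:,::-1])
a=cv2.imread("pics/11side.png")[170:300,260:420];cv2.imwrite("pics/11s.png",cv2.resize(a,None,fx=4,fy=4,interpolation=cv2.INTER_CUBIC))
E
```

```text
[0.47392953 0.00478497 0.25542868] [[ 0.97970507 -0.19815343  0.03021908]
 [-0.19834579 -0.98012594  0.00347662]
 [ 0.0289296  -0.00939989 -0.99953725]] [-0.89033433  0.6749436  -0.35950191]
```

View pics/w11.png

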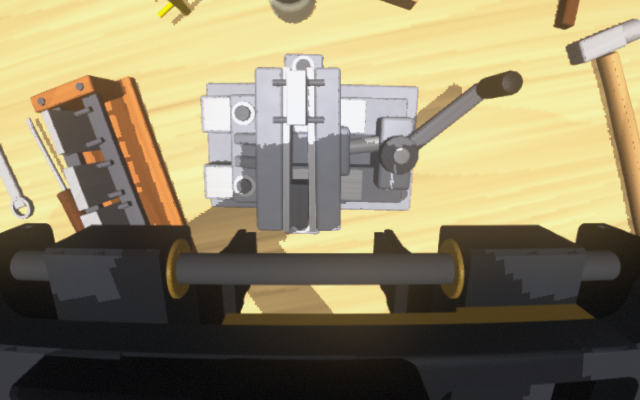

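View pics/11s.png

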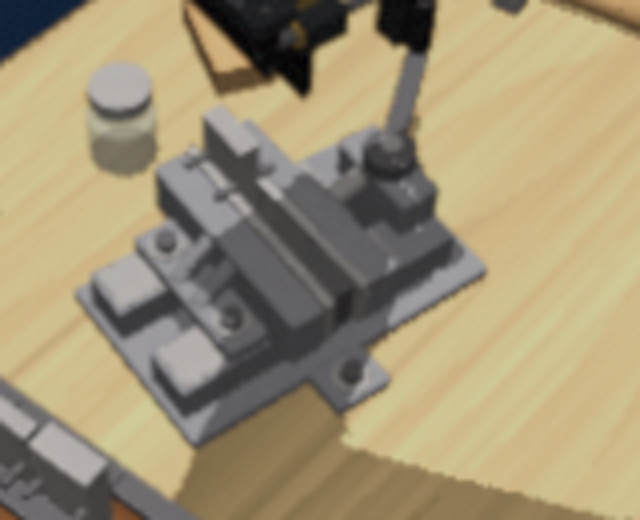

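```bash
python3 - <<'E'
from h import *
im=cv2.imread("pics/w11.png");cv2.imwrite("pics/w11c.png",cv2.resize(im[45:240,240:400],None,fx=3,fy=3,interpolation=cv2.INTER_CUBIC))
cv2.imwrite("pics/w11d.png",cv2.resize(im[50:200,360:540],None,fx=4,fy=4,interpolation=cv2.INTER_CUBIC))
E
```

```text
(no output)
```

View pics/w11c.png

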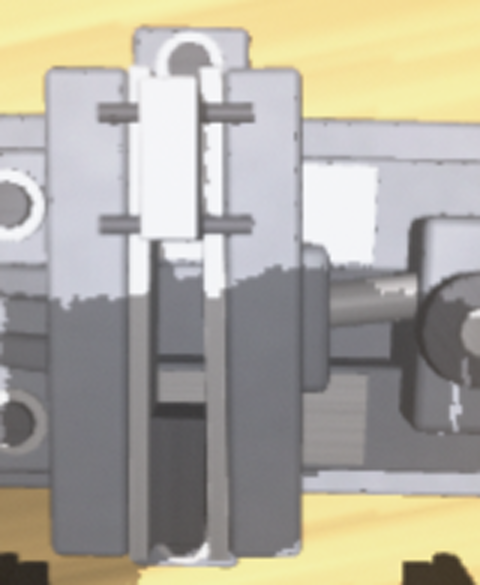

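View pics/w11d.png

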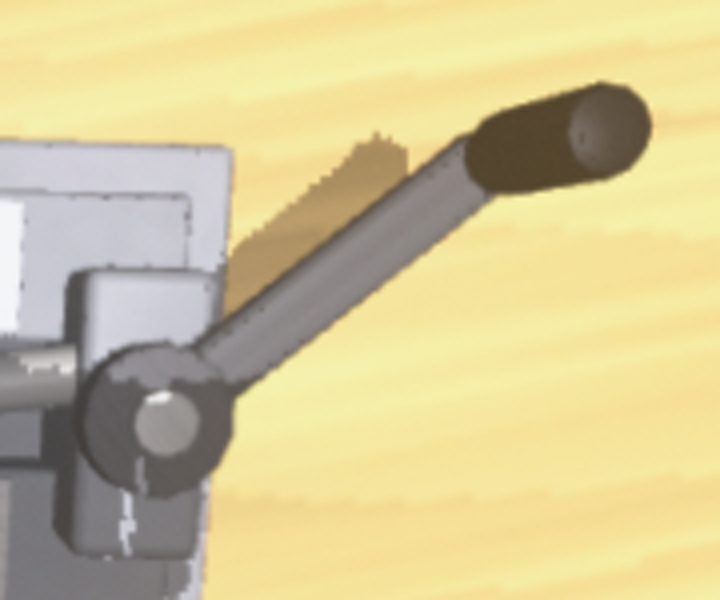

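```bash
python3 - <<'E'
from h import *
import pickle
s,c=pickle.load(open("w11.pkl","rb"))
d=lambda p:(360+p[0]/4,50+p[1]/4)
h=onz(c,d((610,132)),.138); pv=np.array([.4912,-.0801]); v=h[:2]-pv
print("handle",h,"r",np.linalg.norm(v),"lever",np.radians(np.degrees(np.arctan2(v[1],v[0]))%360-217.4))
pv2=onz(c,d((167,425)),.105);print("pivot",pv2)
v=h[:2]-pv2[:2];print("using seen pivot r",np.linalg.norm(v),"lever",np.radians(np.degrees(np.arctan2(v[1],v[0]))%360-217.4))
f=lambda p:(240+p[0]/3,45+p[1]/3)
a=np.radians(-12.6);u=np.array([np.cos(a),np.sin(a)]);n=np.array([-u[1],u[0]])
end=onz(c,f((85,68)),.09)[:2];lo=onz(c,f((85,554)),.09)[:2]
for nm,p,z in [("pin1",(225,112),.096),("pin2",(225,222),.096),("top far",(168,78),.13),("top near",(168,238),.13),("top L",(141,160),.13),("top R",(199,160),.13)]:
    w=onz(c,f(p),z)[:2];print(nm,"from end",((w-end)@u*1e3).round(1),"n",((w-end)@n*1e3).round(1))
print("jaw len",((end-lo)@u*1e3).round(1))
# cam jaw vs rear jaw edge directions
q=lambda L:np.array([onz(c,f(p),.09)[:2] for p in L])
for nm,L in [("rear outer",[(46,80),(53,545)]),("rear in strip L",[(129,80),(131,545)]),("cam out",[(300,80),(300,545)]),("cam strip R",[(224,80),(230,545)])]:
    A=q(L);e=A[0]-A[1];print(nm,np.degrees(np.arctan2(e[1],e[0])).round(2))
E
```

```text
handle [ 0.5388198  -0.17132866  0.138     ] r 0.1029092537309682 lever 1.3991220443523131
pivot [ 0.49266855 -0.07963412  0.105     ]
using seen pivot r 0.10265392174876707 lever 1.384339315130997
pin1 from end -13.3 n -43.8
pin2 from end -46.4 n -44.5
top far from end -8.8 n -28.4
top near from end -51.8 n -28.9
top L from end -30.7 n -21.2
top R from end -30.5 n -37.2
jaw len 157.4
rear outer -12.51
rear in strip L -12.24
cam out -10.61
cam strip R -10.67
```

```bash
python3 -c "
from station import *
print(finish_job())"
```

```text
the job is handed in; nothing more can be done
None
```

The 16 mm spacer is packed in the free end of the vice and the cam lever is locked over. I handed the job in at about 17.6 s of the 72 s allowed, and no verdict was reported.

**Which spacer:** I did not try the 20 mm spacer physically.
- The wrist camera put the gap at 18.6–19.1 mm. A cruder ratio from one close picture gave 17.7 mm.
- With the 16 mm spacer in the gap, nudging it against both jaws showed about 2.6 mm of play, so the gap is about 18.7 mm. The 20 mm spacer cannot go in.
- The other three spacers were never touched and still hang on the rack.

**Last checks, from the final wrist picture:**

| What | Measured | Needed |
|---|---|---|
| Spacer centre from the jaw's free end | 30 mm (vice x = +50) | within 15 mm of the slot |
| Pins | look to be lying on both jaw tops; seen about 33 mm apart (34 actual), which fits home height | home height to 4 mm |
| Lever | 1.38–1.40 rad; force rose to about 30 N at the stop | over 1.32 rad |
| Racking left | about 0.03 rad | less than 0.058 rad |

The arm was clear of everything at the end. I saw no bystander moved, but I did not measure their positions again.

The first descent onto the 16 mm spacer drifted about 10 mm high. I opened the gripper, corrected the height and gripped again before lifting.

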